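Set out the persimmon gift display

ROBOT

A 6-joint arm with a two-finger parallel gripper is mounted at the origin on the work surface. World frame = base frame: x ahead of the robot, y to its left, z up, the work surface at z = 0. Lengths are in m, angles in rad, forces in N, time in s.
With the tool pointing down it reaches from about 0.375 to 0.975 m from the base axis. Payload 3.8 kg.
Tool frame: the origin (TCP) lies midway between the tips of the shut fingers; the grasp point (between the pads) lies 19 mm behind it; z points along the fingers, y is the line along which they close (so a half turn about z gives the same grasp; the last joint's range is limited). The gripper opens to 85 mm and grips with 20 to 120 N. Pads are 22 mm wide; open, the fingers measure 114 mm over their backs; the gripper's body (76 mm by 85 mm) begins 54 mm behind the grasp point. The pads swing forward as they close: fully open they stand 13 mm farther back than shut.
Start: joints at [1.135, 0.264, 1.604, -0, 1.274, -0.037], TCP at [0.262, 0.622, 0.231] pointing down, gripper open.
Joint ranges: [-2.63, 2.63], [-0.94, 2.18], [0.31, 2.57], [-1.31, 4.45], [0, 2.66], [-2.55, 2.55]. Speed limits (rad/s): [2.57, 2.57, 3.14, 3.14, 3.14, 3.14].

INTERFACE

Orientations are given as a rotation vector (axis times angle).
In Python, from station import ctrl, vision, finish_job gives the robot as it stands.
- The arm moves only by the tool step_arm, never from a script. Its argument "moves" is a list of rows, each a list of 7 numbers: the closure in counts, from 0 (fully open) to 255 (shut), then the shift along the tool's x, y, z in cm, then the turn, a rotation vector about the tool's x, y, z in rad. In form: [[gripper, dx, dy, dz, wx, wy, wz], ...]. A call has 1 to 5 rows; each row is the pose to reach, as a shift and turn from the pose commanded when the call began, along the tool's axes at that moment; what a row does not reach only later rows make up. A row lasts 1/12 s, in which the tool goes at most 41.7 mm and 7.16 degrees, less where a joint would pass 70% of its speed; a pose out of reach is approached as far as the arm can. A call with a gripper value outside its range is refused whole. The fingers move at their own pace and stop on an object; "force" is the grip in N (left out, the last holds). Time passes only in rows, so rows that repeat a pose let the fingers close. It gives the time, the measured TCP pose, the force, the opening and the grip force at its end, in the units of the state.
- ctrl.observe(): the state, without advancing time (a new reading comes with each control period).
- vision.get_image(name): name is "scene" or "top" or "wrist"; returns the picture (400x640x3 uint8, blue, green, red); there is no depth.
- vision.camera_params(name): a dict with "mtx" (3x3 intrinsics, pixels), "view" (4x4, takes a point from world to camera coordinates). Camera axes: x right, y up, looking along -z (the intrinsics and any distortion apply to the point x, -y, -z); pixel columns grow to the right and rows downward; lengths in m; the calibration is good to about 2 mm. A picture is of the moment at which its call begins: read the wrist's pose just before it. camera_params takes no time and is no camera call; for the wrist camera it gives the pose at the moment of the call.
- finish_job(): hands the job in; it is judged then, once.
The state is a dict: "time_s": time; "joints": joint angles; "qvel": joint speeds; "tau": joint torques, N m; "tool_pos": TCP position; "ee_rot": TCP orientation; "ft_force": force on the tool from outside, world axes, zero at the start; "torque": the same for the moment, N m; "grip_width": opening from 0.0 (shut) to 1.0 (fully open); "grip_force": force on a finger pad.
Only numpy, scipy, OpenCV 4.12 (cv2) and the standard library are available. Lean on these libraries where they do the work, as an engineer would, in place of code of your own. Each camera call takes 0.05 s, during which the arm holds its last target. There are 200 camera calls.

TASK

Set out the persimmon gift display: first push both amber bottles, lying level, fully home into the spring clips on the wooden stand, one in each, their bodies centred between the jaws. Then set every persimmon upright in a pocket of its own in the white tray, gripping it lightly and putting it down gently without dropping or pressing it. Leave the cup, the white bottle and the carton where they are.

Things in the scene. Friction and masses are not known exactly. Their poses are not given: they have to be found in the camera images.
- tray: White moulded fruit tray, fixed to the table, 224 x 184 mm, thin green edge 14 mm high; origin at the centre of its underside, x along its long side, z up. Floor 6 mm above the table. Six round dimpled pockets in 3 rows along x (72 mm apart) and 2 along y (88 mm apart); each is a raised rounded rim, 62 mm outside and 44 mm inside diameter, its top 15 mm above the table.
- stand: Pale wooden board 150 x 156 x 10 mm, fixed to the table, with two spring clips side by side (76 mm apart along its y); origin at the centre of its underside, x along the clips. Each clip has two black saddles and two pairs of steel jaws on spring leaves. A bottle pushed straight down (about 10 to 20 N) spreads the jaws and they snap over its upper sides. Either way round is right.
- clip1 (a point): Where the origin of a fully seated bottle lies, 42 mm above the table; x is the bottle's direction, z up. The saddles and jaw pairs, 16 mm long, are centred 36 mm either side along x; between them 56 mm are free for fingers, down to the board 32 mm below. Saddle tops 17 mm below this point; free-turning rollers on the jaw tips (radius 5 mm) 15 mm above it, 16 mm apart.
- clip2 (a point): The same point of the other clip, the same as clip1.
- pocket1 (a point): Centre of one pocket of the tray, level with the top of its rim (15 mm above the table). A seated fruit's middle lies about 15 mm above it.
- pocket2 (a point): Another pocket, the same.
- pocket3 (a point): Another pocket, the same.
- pocket4 (a point): Another pocket, the same.
- pocket5 (a point): Another pocket, the same.
- pocket6 (a point): Another pocket, the same.
- fruit1: A ripe orange-brown persimmon, 54 mm across, 42 mm high, 80 g; origin at its middle, 21 mm above its flat foot (38 mm across, stands firmly); straight sides from 5 mm below to 7 mm above the origin; z up through its leafy top. Starts on a cardboard mat 4 mm thick. Bruises if dropped into or pressed onto the tray or squeezed hard: grip with about 20 to 30 N. May be absent.
- fruit2: Another persimmon, the same. May be absent.
- fruit3: Another persimmon, the same. May be absent.
- fruit4: Another persimmon, the same. May be absent.
- fruit5: Another persimmon, the same. May be absent.
- fruit6: Another persimmon, the same. May be absent.
- bottle1: An amber octagonal bottle lying on its side: body 110 mm long, 34 mm across the flats, straight; its origin is on its axis, 17 mm above the underside and midway along the body; x runs along the axis towards the neck and black cap, whose end is 91 mm from the origin. 0.2 kg. It does not roll. Starts on the grey mat, 4 mm thick.
- bottle2: The other bottle, the same.
- cup: Paper cup beyond the work, 76 mm wide, 85 mm high, origin under it. Leave alone.
- gluebottle: White round bottle, 48 mm wide, 110 mm high, origin under it. Leave alone.
- cartoned: Closed cardboard carton 110 x 160 x 55 mm, origin under it. Leave alone.
Mind the look-alikes: they are no part of the job. Leave any black, green or purple look-alike of the fruit1 alone.

How it is judged:
On the way, in this order (a step that is already met when the one before it is completed fails the run):
1. both bottles are seated in the spring clips (((x of bottle1 in the frame of clip1 between -0.015 and 0.015 m and y of bottle1 in the frame of clip1 between -0.006 and 0.006 m and z of bottle1 in the frame of clip1 between -0.005 and 0.005 m and angle between the x axis of bottle1 and the x axis of clip1, either way round below 0.15 rad) or (x of bottle1 in the frame of clip2 between -0.015 and 0.015 m and y of bottle1 in the frame of clip2 between -0.006 and 0.006 m and z of bottle1 in the frame of clip2 between -0.005 and 0.005 m and angle between the x axis of bottle1 and the x axis of clip2, either way round below 0.15 rad)) and ((x of bottle2 in the frame of clip1 between -0.015 and 0.015 m and y of bottle2 in the frame of clip1 between -0.006 and 0.006 m and z of bottle2 in the frame of clip1 between -0.005 and 0.005 m and angle between the x axis of bottle2 and the x axis of clip1, either way round below 0.15 rad) or (x of bottle2 in the frame of clip2 between -0.015 and 0.015 m and y of bottle2 in the frame of clip2 between -0.006 and 0.006 m and z of bottle2 in the frame of clip2 between -0.005 and 0.005 m and angle between the x axis of bottle2 and the x axis of clip2, either way round below 0.15 rad))), for 0.2 s.
2. every fruit present is in a pocket (((horizontal distance between fruit1 and pocket1 below 0.01 m and z of fruit1 in the frame of pocket1 below 0.021 m and angle between fruit1's own z axis and vertical below 0.3 rad) or (horizontal distance between fruit1 and pocket2 below 0.01 m and z of fruit1 in the frame of pocket2 below 0.021 m and angle between fruit1's own z axis and vertical below 0.3 rad) or (horizontal distance between fruit1 and pocket3 below 0.01 m and z of fruit1 in the frame of pocket3 below 0.021 m and angle between fruit1's own z axis and vertical below 0.3 rad) or (horizontal distance between fruit1 and pocket4 below 0.01 m and z of fruit1 in the frame of pocket4 below 0.021 m and angle between fruit1's own z axis and vertical below 0.3 rad) or (horizontal distance between fruit1 and pocket5 below 0.01 m and z of fruit1 in the frame of pocket5 below 0.021 m and angle between fruit1's own z axis and vertical below 0.3 rad) or (horizontal distance between fruit1 and pocket6 below 0.01 m and z of fruit1 in the frame of pocket6 below 0.021 m and angle between fruit1's own z axis and vertical below 0.3 rad)) and ((horizontal distance between fruit2 and pocket1 below 0.01 m and z of fruit2 in the frame of pocket1 below 0.021 m and angle between fruit2's own z axis and vertical below 0.3 rad) or (horizontal distance between fruit2 and pocket2 below 0.01 m and z of fruit2 in the frame of pocket2 below 0.021 m and angle between fruit2's own z axis and vertical below 0.3 rad) or (horizontal distance between fruit2 and pocket3 below 0.01 m and z of fruit2 in the frame of pocket3 below 0.021 m and angle between fruit2's own z axis and vertical below 0.3 rad) or (horizontal distance between fruit2 and pocket4 below 0.01 m and z of fruit2 in the frame of pocket4 below 0.021 m and angle between fruit2's own z axis and vertical below 0.3 rad) or (horizontal distance between fruit2 and pocket5 below 0.01 m and z of fruit2 in the frame of pocket5 below 0.021 m and angle between fruit2's own z axis and vertical below 0.3 rad) or (horizontal distance between fruit2 and pocket6 below 0.01 m and z of fruit2 in the frame of pocket6 below 0.021 m and angle between fruit2's own z axis and vertical below 0.3 rad)) and ((horizontal distance between fruit3 and pocket1 below 0.01 m and z of fruit3 in the frame of pocket1 below 0.021 m and angle between fruit3's own z axis and vertical below 0.3 rad) or (horizontal distance between fruit3 and pocket2 below 0.01 m and z of fruit3 in the frame of pocket2 below 0.021 m and angle between fruit3's own z axis and vertical below 0.3 rad) or (horizontal distance between fruit3 and pocket3 below 0.01 m and z of fruit3 in the frame of pocket3 below 0.021 m and angle between fruit3's own z axis and vertical below 0.3 rad) or (horizontal distance between fruit3 and pocket4 below 0.01 m and z of fruit3 in the frame of pocket4 below 0.021 m and angle between fruit3's own z axis and vertical below 0.3 rad) or (horizontal distance between fruit3 and pocket5 below 0.01 m and z of fruit3 in the frame of pocket5 below 0.021 m and angle between fruit3's own z axis and vertical below 0.3 rad) or (horizontal distance between fruit3 and pocket6 below 0.01 m and z of fruit3 in the frame of pocket6 below 0.021 m and angle between fruit3's own z axis and vertical below 0.3 rad)) and ((horizontal distance between fruit4 and pocket1 below 0.01 m and z of fruit4 in the frame of pocket1 below 0.021 m and angle between fruit4's own z axis and vertical below 0.3 rad) or (horizontal distance between fruit4 and pocket2 below 0.01 m and z of fruit4 in the frame of pocket2 below 0.021 m and angle between fruit4's own z axis and vertical below 0.3 rad) or (horizontal distance between fruit4 and pocket3 below 0.01 m and z of fruit4 in the frame of pocket3 below 0.021 m and angle between fruit4's own z axis and vertical below 0.3 rad) or (horizontal distance between fruit4 and pocket4 below 0.01 m and z of fruit4 in the frame of pocket4 below 0.021 m and angle between fruit4's own z axis and vertical below 0.3 rad) or (horizontal distance between fruit4 and pocket5 below 0.01 m and z of fruit4 in the frame of pocket5 below 0.021 m and angle between fruit4's own z axis and vertical below 0.3 rad) or (horizontal distance between fruit4 and pocket6 below 0.01 m and z of fruit4 in the frame of pocket6 below 0.021 m and angle between fruit4's own z axis and vertical below 0.3 rad)) and ((horizontal distance between fruit5 and pocket1 below 0.01 m and z of fruit5 in the frame of pocket1 below 0.021 m and angle between fruit5's own z axis and vertical below 0.3 rad) or (horizontal distance between fruit5 and pocket2 below 0.01 m and z of fruit5 in the frame of pocket2 below 0.021 m and angle between fruit5's own z axis and vertical below 0.3 rad) or (horizontal distance between fruit5 and pocket3 below 0.01 m and z of fruit5 in the frame of pocket3 below 0.021 m and angle between fruit5's own z axis and vertical below 0.3 rad) or (horizontal distance between fruit5 and pocket4 below 0.01 m and z of fruit5 in the frame of pocket4 below 0.021 m and angle between fruit5's own z axis and vertical below 0.3 rad) or (horizontal distance between fruit5 and pocket5 below 0.01 m and z of fruit5 in the frame of pocket5 below 0.021 m and angle between fruit5's own z axis and vertical below 0.3 rad) or (horizontal distance between fruit5 and pocket6 below 0.01 m and z of fruit5 in the frame of pocket6 below 0.021 m and angle between fruit5's own z axis and vertical below 0.3 rad)) and ((horizontal distance between fruit6 and pocket1 below 0.01 m and z of fruit6 in the frame of pocket1 below 0.021 m and angle between fruit6's own z axis and vertical below 0.3 rad) or (horizontal distance between fruit6 and pocket2 below 0.01 m and z of fruit6 in the frame of pocket2 below 0.021 m and angle between fruit6's own z axis and vertical below 0.3 rad) or (horizontal distance between fruit6 and pocket3 below 0.01 m and z of fruit6 in the frame of pocket3 below 0.021 m and angle between fruit6's own z axis and vertical below 0.3 rad) or (horizontal distance between fruit6 and pocket4 below 0.01 m and z of fruit6 in the frame of pocket4 below 0.021 m and angle between fruit6's own z axis and vertical below 0.3 rad) or (horizontal distance between fruit6 and pocket5 below 0.01 m and z of fruit6 in the frame of pocket5 below 0.021 m and angle between fruit6's own z axis and vertical below 0.3 rad) or (horizontal distance between fruit6 and pocket6 below 0.01 m and z of fruit6 in the frame of pocket6 below 0.021 m and angle between fruit6's own z axis and vertical below 0.3 rad))), for 0.2 s.
At the end, for the whole second after the job is handed in: Each bottle is seated in a clip (middle within 15 mm along, 6 mm across, 5 mm in height of the clip's point, within 0.15 rad), each fruit present is upright (within 0.3 rad) and centred (within 10 mm) in a pocket with its middle at most 21 mm above the rim, and all are at rest (all of step 1 and all of step 2 and linear speed of each of bottle1, bottle2, fruit1, fruit2, fruit3, fruit4, fruit5, fruit6 below 0.03 m/s); the robot touches nothing.
It fails at once if a fruit is dropped or pressed hard onto the tray (over 25 N) (contact force between any of fruit1, fruit2, fruit3, fruit4, fruit5, fruit6 and tray above 25 N).
It fails at once if a fruit is crushed in the fingers (over 160 N, both fingers added) (contact force between any of fruit1, fruit2, fruit3, fruit4, fruit5, fruit6 and the fingers above 160 N).
It fails at once if a bystander is moved by more than 30 mm (distance of any of cup, gluebottle, cartoned from where it was at the start of the episode above 0.03 m).
Of fruit1, fruit2, fruit3, fruit4, fruit5, fruit6 only 4 to 6 are there at a start; the rules pass over those that are not, and their reading is None.
At some moment in a run one of bottle1, bottle2, fruit1, fruit2, fruit3, fruit4, fruit5, fruit6 may be knocked a few centimetres aside while the robot is not near it.
It also fails if it takes over 210 s, if anything falls off the work surface, if the arm or the gripper's body presses on something with over 40 N, if the wrist force passes 120 N, or if a joint passes its speed limit or range.

## Working session

There is one attempt and no reset: what is moved stays moved. The work goes in short steps, Python scripts to look and compute and a tool call to move; the robot and the scene stay as the last step left them, time stands still between calls to the robot, and variables do not carry over. Pictures are saved under pics/ and viewed, at most 14 in all, crops included, and the job is handed in when it is done.

Besides the shell and the picture viewer there is one more tool, called after "Call:" in YAML: its name, and indented under it one key for each argument. step_arm: Moves the arm, as the interface text tells. Its arguments: {"type":"object","properties":{"moves":{"type":"array"},"force":{"type":"number"}},"required":["moves"]}

```bash
mkdir -p pics; ls; python3 - <<'E'
from station import ctrl, vision
import cv2
s=ctrl.observe();print(s)
for n in("top","scene"):
    cv2.imwrite(f"pics/{n}0.png",vision.get_image(n)); print(n,vision.camera_params(n))
E
```

```text
pics
{'time_s': 0.0, 'joints': array([ 1.13513263e+00,  2.64760855e-01,  1.60540993e+00, -8.30627936e-07,
        1.27367995e+00, -3.69007627e-02]), 'qvel': array([-4.57288550e-04, -4.97720430e-04,  4.88699447e-04,  8.76519770e-04,
        3.05527096e-06, -7.19369813e-04]), 'tau': array([-7.04768863e-04, -5.15109086e+01, -3.67312324e+01, -3.61408074e-04,
        1.29718080e-02,  4.25696513e-06]), 'tool_pos': array([0.26177688, 0.6213661 , 0.22993742]), 'ee_rot': array([-0.62212825, -3.07883628,  0.00344815]), 'ft_force': array([ 0.12545402, -0.13404196, -0.72089808]), 'torque': array([ 0.01011188, -0.03677431,  0.01458938]), 'grip_force': 0.0, 'grip_width': 0.9981452681989883}
top {'mtx': array([[469.75671699,   0.        , 313.49121253],
       [  0.        , 469.75671699, 198.85235224],
       [  0.        ,   0.        ,   1.        ]]), 'view': array([[-0.01337001, -0.99990636,  0.00291875,  0.03320556],
       [ 0.98518732, -0.01267401,  0.17101261, -0.59742577],
       [-0.1709596 ,  0.00516196,  0.98526452, -1.35378469],
       [ 0.        ,  0.        ,  0.        ,  1.        ]])}
scene {'mtx': array([[384.99141223,   0.        , 320.4265409 ],
       [  0.        , 384.99141223, 197.30440154],
       [  0.        ,   0.        ,   1.        ]]), 'view': array([[-0.65745682,  0.75322895,  0.01991708,  0.35180484],
       [-0.48530116, -0.44352015,  0.75350691,  0.27322556],
       [ 0.57639684,  0.48573247,  0.65713822, -1.40786902],
       [ 0.        ,  0.        ,  0.        ,  1.        ]])}
```

View pics/top0.png

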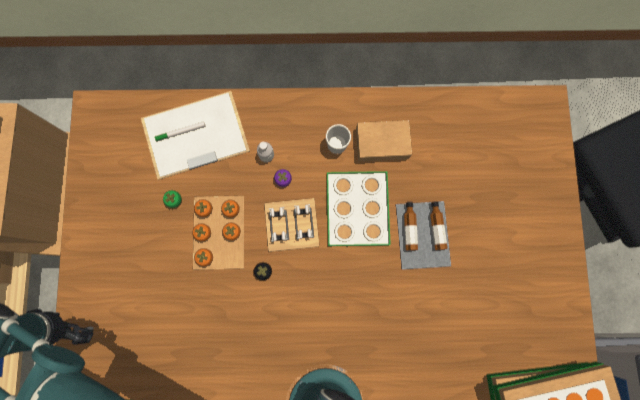

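View pics/scene0.png

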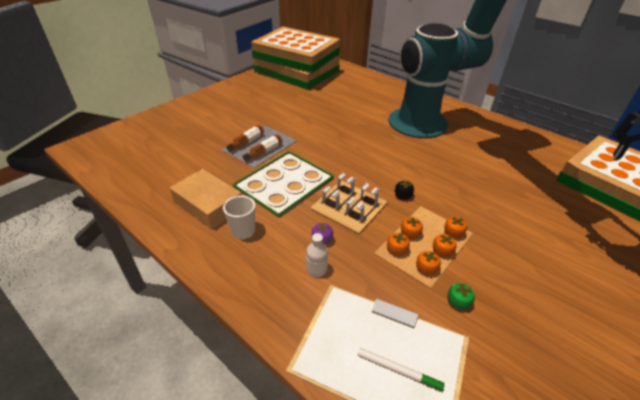

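The top view shows the fruit, the look-alikes and the other objects:
- **Persimmons, orange, on cardboard:** (203,208), (230,208), (201,232), (231,231), (203,257).
- **Look-alikes:** green (172,199), purple (283,178), black (262,271). The fruit printed on the crates is a picture only.
- **Other objects:** bottles at (411,228) and (439,228), stand (292,224), tray (358,209).

I take the five orange ones. Next I measure positions and make one close crop.

```bash
cat > h.py <<'E'
import numpy as np, cv2
from scipy.spatial.transform import Rotation as R
from station import ctrl, vision
def ray(P,uv,z):
    "pixel -> world point on the plane of height z"
    V=np.asarray(P["view"]);Rm=V[:3,:3];c=-Rm.T@V[:3,3]
    p=np.linalg.solve(P["mtx"],[uv[0],uv[1],1.]);d=Rm.T@np.array([p[0],-p[1],-p[2]])
    return c+d*(z-c[2])/d[2]
def proj(P,X):
    V=np.asarray(P["view"]);q=V[:3,:3]@np.asarray(X)+V[:3,3];q=P["mtx"]@np.array([q[0],-q[1],-q[2]]);return q[:2]/q[2]
def grab(n):
    P=vision.camera_params(n);return vision.get_image(n),P
def blobs(img,lo,hi,amin,amax=1e9,close=0):
    m=cv2.inRange(cv2.cvtColor(img,cv2.COLOR_BGR2HSV),lo,hi)
    if close:m=cv2.morphologyEx(m,cv2.MORPH_CLOSE,np.ones((close,close)))
    cs=[c for c in cv2.findContours(m,cv2.RETR_EXTERNAL,cv2.CHAIN_APPROX_NONE)[0] if amin<cv2.contourArea(c)<amax]
    return cs
def cen(c):
    M=cv2.moments(c);return np.array([M["m10"]/M["m00"],M["m01"]/M["m00"]])
def go(p,yaw=0,pr=True):
    "shift (cm) and turn in present tool axes to reach world p; yaw=turn about world z from the pose with tool x=-X,y=+Y"
    s=ctrl.observe();R0=R.from_rotvec(s["ee_rot"]);Rt=R.from_euler("z",yaw)*R.from_rotvec([0,-np.pi,0])
    d=R0.inv().apply(np.asarray(p)-s["tool_pos"])*100;w=(R0.inv()*Rt).as_rotvec()
    print("shift cm",d.round(2),"turn",w.round(3)); return d,w
E
python3 - <<'E'
from h import *
np.set_printoptions(precision=4,suppress=True)
img,P=grab("top")
for c in blobs(img,(3,170,110),(14,255,255),60,600,5):
    u=cen(c);print("orange",u.round(1),cv2.contourArea(c),ray(P,u,.03))
for n,lo,hi,a in(("green edge",(50,100,30),(80,255,160),200),("grey mat",(95,10,60),(125,90,150),1000)):
    for c in blobs(img,lo,hi,a,1e5,5):
        r=cv2.minAreaRect(c);print(n,r,ray(P,r[0],.014 if n[1]=="r" and n[2]=="e" and n[3]=="e" else .004))
for b in((411,228),(439,228)):print("bottle",ray(P,b,.021))
print("stand",ray(P,(292,224),.01))
W=vision.camera_params("wrist");V=W["view"];print(W["mtx"],-V[:3,:3].T@V[:3,3],V[:3,:3])
go([.55,-.25,.25])
cv2.imwrite("pics/crop1.png",cv2.resize(img[160:290,150:470],None,fx=2.5,fy=2.5,interpolation=cv2.INTER_CUBIC))
E
```

```text
orange [593.9 394.5] 123.5 [ 0.0279 -0.7627  0.03  ]
orange [203.1 257. ] 219.0 [0.4304 0.3556 0.03  ]
orange [201.1 232. ] 224.0 [0.5049 0.3637 0.03  ]
orange [230.9 231.1] 212.5 [0.5066 0.2745 0.03  ]
orange [436.9 216.7] 108.0 [ 0.542  -0.3468  0.03  ]
orange [409.8 216.9] 112.5 [ 0.5424 -0.2646  0.03  ]
orange [229.9 208.1] 207.5 [0.5763 0.2786 0.03  ]
orange [202.6 207.8] 211.5 [0.5782 0.3612 0.03  ]
green edge ((545.86279296875, 380.2317199707031), (25.68265151977539, 115.72151947021484), 82.76307678222656) [ 0.065  -0.6376  0.014 ]
green edge ((171.5, 199.0), (16.0, 17.0), 90.0) [0.6094 0.4609 0.014 ]
bottle [ 0.5098 -0.2687  0.021 ]
bottle [ 0.5087 -0.3535  0.021 ]
stand [0.5279 0.0918 0.01  ]
[[283.0632   0.     315.1718]
 [  0.     283.0632 204.7693]
 [  0.       0.       1.    ]] [0.1845 0.6543 0.3732] [[ 0.3894  0.9211 -0.0024]
 [-0.8711  0.3674 -0.3259]
 [-0.2993  0.129   0.9454]]
shift cm [-60.39 -69.13  -1.86] turn [-0.002 -0.    -0.399]
```

View pics/crop1.png

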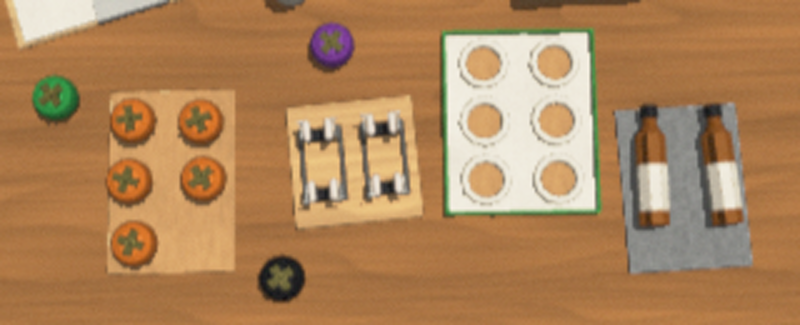

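The crop confirms five orange persimmons with leafy tops. The green, purple and black ones are left alone, and the bottles lie with their necks towards +x. I'll move over the scene for closer wrist views, squaring the wrist first.

Call:
step_arm:
  moves:
    - [0, 0, -4, 0, 0, 0, -0.12]
    - [0, 0, -8, 0, 0, 0, -0.24]
    - [0, 0, -12, 0, 0, 0, -0.36]
    - [0, 0, -16, 0, 0, 0, -0.399]
    - [0, 0, -18, 0, 0, 0, -0.399]
  force: 60

```text
time_s: 0.57
tool_pos: [0.1903, 0.452, 0.23]
ee_rot: [0.003, -3.14, 0.006]
ft_force: [0.1, -1.3, -0.4]
grip_width: 1.006
grip_force: 0.0
```

```bash
python3 - <<'E'
from h import *
print(ctrl.observe()["tool_pos"],ctrl.observe()["joints"]);go([.47,.05,.25])
E
```

```text
[0.19030053 0.45198221 0.23001768] [ 1.12154655e+00 -8.64931662e-02  1.98611927e+00 -7.98639401e-05
  1.24600181e+00 -4.51381468e-01]
shift cm [-27.88 -40.27  -1.9 ] turn [-0.004 -0.002  0.002]
```

Call:
step_arm:
  moves:
    - [0, -4, 0, -0.5, 0, 0, 0]
    - [0, -8, 0, -1, 0, 0, 0]
    - [0, -12, 0, -1.5, 0, 0, 0]
    - [0, -16, -1, -2, 0, 0, 0]
    - [0, -20, -2, -2, 0, 0, 0]

```text
time_s: 0.98
tool_pos: [0.3941, 0.4363, 0.2525]
ee_rot: [-0.002, 3.14, 0.002]
ft_force: [-0.4, 0.9, 0.1]
grip_width: 0.998
grip_force: 0.0
```

Call:
step_arm:
  moves:
    - [0, -2, -3, 0, 0, 0, 0]
    - [0, -4, -6, 0, 0, 0, 0]
    - [0, -6, -9, 0, 0, 0, 0]
    - [0, -8, -12, 0, 0, 0, 0]
    - [0, -8, -16, 0, 0, 0, 0]

```text
time_s: 1.4
tool_pos: [0.4752, 0.2754, 0.2509]
ee_rot: [0.0, 3.14, 0.001]
ft_force: [1.0, -0.6, 0.7]
grip_width: 0.999
grip_force: 0.0
```

Call:
step_arm:
  moves:
    - [0, 0, -4, 0, 0, 0, 0]
    - [0, 0, -8, 0, 0, 0, 0]
    - [0, 0, -12, 0, 0, 0, 0]
    - [0, 0, -16, 0, 0, 0, 0]
    - [0, 0, -20, 0, 0, 0, 0]

```text
time_s: 1.82
tool_pos: [0.4717, 0.0744, 0.2511]
ee_rot: [0.001, -3.142, 0.0]
ft_force: [0.3, -0.2, -0.5]
grip_width: 1.003
grip_force: 0.0
```

Call:
step_arm:
  moves:
    - [0, 0, -2, 0, 0, 0, 0]
    - [0, 0, -2, 0, 0, 0, 0]
    - [0, 0, -2, 0, 0, 0, 0]

```text
time_s: 2.07
tool_pos: [0.4721, 0.0553, 0.2511]
ee_rot: [-0.005, -3.141, -0.001]
ft_force: [-0.1, -0.0, 0.6]
grip_width: 0.996
grip_force: 0.0
```

```bash
python3 - <<'E'
from h import *
import pickle
print(ctrl.observe()["tool_pos"],ctrl.observe()["joints"])
i,P=grab("wrist");cv2.imwrite("pics/w1.png",i);pickle.dump(P,open("w1.pkl","wb"))
E
```

```text
[0.47208535 0.05528974 0.25110669] [ 6.38415843e-02 -1.33768747e-01  1.98935222e+00  4.76158940e-04
  1.28619452e+00 -1.50420481e+00]
```

View pics/w1.png

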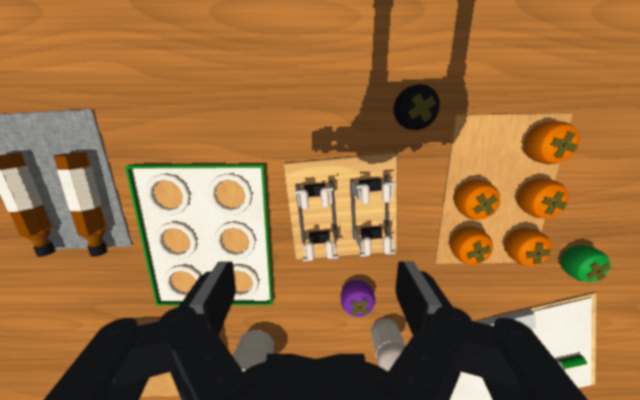

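Wrist view: tray at x 130–272 and rows 165–300, stand board at (285–400, 157–258), its four saddles at about (315,188), (369,183), (319,237), (371,232). The bottles are at (20,200) and (80,200). The fruits are at (553,142), (542,198), (477,200), (471,245) and (527,246).

```bash
python3 - <<'E'
from h import *
import pickle
np.set_printoptions(precision=4,suppress=True)
i=cv2.imread("pics/w1.png");P=pickle.load(open("w1.pkl","rb"))
hsv=cv2.cvtColor(i,cv2.COLOR_BGR2HSV)
print("hsv board",hsv[215,345],hsv[165,310],"table",hsv[140,290],"pocket",hsv[195,170],"card",hsv[220,510])
# stand saddles: dark blobs in stand region
r=i.copy();m=np.zeros(i.shape[:2],np.uint8);m[150:262,280:408]=1
d=((hsv[...,2]<45)&(m>0)).astype(np.uint8)
n,l,st,c=cv2.connectedComponentsWithStats(d)
for k in range(1,n):
    if st[k,4]>25: print("dark",st[k],ray(P,c[k],.022))
w=((hsv[...,1]<50)&(hsv[...,2]>130)&(m>0)).astype(np.uint8)
n,l,st,c=cv2.connectedComponentsWithStats(w)
for k in range(1,n):
    if st[k,4]>20: print("light",st[k],c[k],ray(P,c[k],.05))
# tray corners
for c in blobs(i,(45,90,20),(85,255,200),300,1e6,7):
    h=cv2.convexHull(c);q=cv2.approxPolyDP(h,8,True)[:,0]
    print("green",[(tuple(p),ray(P,p,.012)[:2]) for p in q])
for c in blobs(i,(5,60,110),(22,200,255),250,1500):
    u=cen(c);(x,y),ax,an=cv2.fitEllipse(c)
    if u[0]<270 and u[0]>130: print("pocket",u,ax,ray(P,u,.007))
for c in blobs(i,(3,190,110),(13,255,255),250,3000,7):
    u=cen(c);print("orange",u,cv2.contourArea(c),ray(P,u,.028))
E
```

```text
hsv board [ 18 133 240] [ 17 136 229] table [ 15 179 184] pocket [ 17 146 229] card [ 17 147 228]
dark [360 179  20  11 135] [0.4855 0.1321 0.022 ]
dark [305 184  19  11 135] [0.493  0.0524 0.022 ]
dark [362 227  19  11 172] [0.5576 0.1352 0.022 ]
dark [310 231  18  12 172] [0.5642 0.0595 0.022 ]
light [382 182  12  21 158] [387.038  190.9304] [0.4884 0.1458 0.05  ]
light [356 185  13  19 164] [362.7439 192.2378] [0.49   0.1152 0.05  ]
light [320 188  13  19 153] [325.9346 195.4575] [0.4941 0.0686 0.05  ]
light [296 190  12  19 172] [301.8372 198.3779] [0.4979 0.0379 0.05  ]
light [384 236  10  18 133] [387.8195 245.0977] [0.5646 0.1528 0.05  ]
light [360 238  10  18 112] [365.9732 247.0179] [0.5674 0.1235 0.05  ]
light [326 241  11  17 100] [329.59 250.08] [0.5718 0.0742 0.05  ]
light [359 241   4   9  22] [360.9091 244.7273] [0.5639 0.1164 0.05  ]
light [304 243   9  18  96] [308.8646 252.1458] [0.5749 0.046  0.05  ]
green [((np.int32(566), np.int32(250)), array([0.5933, 0.4333])), ((np.int32(601), np.int32(252)), array([0.5969, 0.4873])), ((np.int32(607), np.int32(272)), array([0.
[... 333 characters left out ...]
(126), np.int32(166)), array([ 0.4627, -0.2029]))]
pocket [160.3382 388.0335] (28.17563819885254, 41.119449615478516) [ 0.8811 -0.2349  0.007 ]
pocket [182.5131 280.9671] (20.79356575012207, 25.145252227783203) [ 0.649  -0.1572  0.007 ]
pocket [242.3851 281.2564] (17.95960235595703, 23.920936584472656) [ 0.6499 -0.0618  0.007 ]
pocket [175.9033 240.1129] (22.73225975036621, 29.525056838989258) [ 0.577  -0.1559  0.007 ]
pocket [234.683  239.9482] (24.109996795654297, 28.64270782470703) [ 0.5771 -0.0671  0.007 ]
pocket [167.5552 194.0678] (25.597349166870117, 31.623268127441406) [ 0.5044 -0.1559  0.007 ]
pocket [229.7941 193.7392] (26.897520065307617, 30.986083984375) [ 0.5042 -0.067   0.007 ]
```

Call:
step_arm:
  moves:
    - [0, 0, -4, 0, 0, 0, 0]
    - [0, 0, -8, 0, 0, 0, 0]
    - [0, 0, -12, 0, 0, 0, 0]
    - [0, 0, -16, 0, 0, 0, 0]
    - [0, 1, -20, 0, 0, 0, 0]

```text
time_s: 2.53
tool_pos: [0.4638, -0.144, 0.2514]
ee_rot: [-0.005, 3.14, 0.0]
ft_force: [1.5, -0.5, 0.5]
grip_width: 0.999
grip_force: 0.0
```

Call:
step_arm:
  moves:
    - [0, 0, -4, 0, 0, 0, 0]
    - [0, 0, -8, 0, 0, 0, 0]
    - [0, 1, -12, 0, 0, 0, 0]
    - [0, 2, -16.5, 0, 0, 0, 0]
    - [0, 2, -16.5, 0, 0, 0, 0]

```text
time_s: 2.95
tool_pos: [0.442, -0.3134, 0.2511]
ee_rot: [-0.003, -3.141, 0.004]
ft_force: [-0.6, -0.1, 0.6]
grip_width: 0.995
grip_force: 0.0
```

Call:
step_arm:
  moves:
    - [0, 0, 0, 2, 0, 0, 0]
    - [0, 0, 0, 4, 0, 0, 0]
    - [0, 0, 0, 4, 0, 0, 0]

```text
time_s: 3.2
tool_pos: [0.441, -0.306, 0.2068]
ee_rot: [0.002, -3.136, -0.008]
ft_force: [-0.5, 0.8, 0.5]
grip_width: 0.998
grip_force: 0.0
```

```bash
python3 - <<'E'
from h import *
import pickle
np.set_printoptions(precision=4,suppress=True)
print(ctrl.observe()["tool_pos"])
i,P=grab("wrist");cv2.imwrite("pics/w2.png",i);pickle.dump(P,open("w2.pkl","wb"))
hsv=cv2.cvtColor(i,cv2.COLOR_BGR2HSV)
# bright board in the w1 and top pictures
for n,roi,PP in(("pics/w1.png",(150,265,275,412),pickle.load(open("w1.pkl","rb"))),("pics/top0.png",(190,258,258,326),vision.camera_params("top"))):
    j=cv2.imread(n);h=cv2.cvtColor(j,cv2.COLOR_BGR2HSV);m=np.zeros(j.shape[:2],np.uint8)
    a,b,c,d=roi;s=h[a:b,c:d];m[a:b,c:d]=((s[...,1]<158)&(s[...,2]>190))*255
    m=cv2.morphologyEx(m,cv2.MORPH_OPEN,np.ones((2,2)))
    pts=np.argwhere(m)[:,::-1]
    X=np.array([ray(PP,p,.010)[:2] for p in cv2.convexHull(pts)[:,0]],np.float32)
    print("board",cv2.minAreaRect(X))
E
```

```text
[ 0.441  -0.306   0.2068]
board ((0.5315178036689758, 0.09559329599142075), (0.15212595462799072, 0.15460747480392456), 5.124159812927246)
board ((0.5248152613639832, 0.09109820425510406), (0.14785856008529663, 0.15399286150932312), 5.256529808044434)
```

View pics/w2.png

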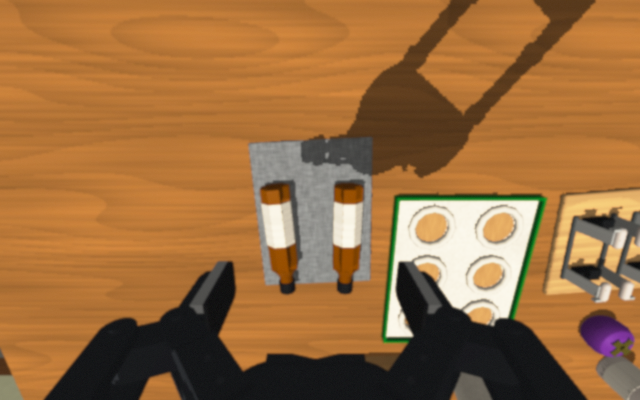

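Wrist view: the bottles' base ends are at about (277,185) and (348,183), caps at (288,287) and (345,287), white labels mid-body, on the grey mat. The board centre and yaw (5.2°, 150×154 mm) match the description.

```bash
python3 - <<'E'
from h import *
import pickle
np.set_printoptions(precision=4,suppress=True)
i=cv2.imread("pics/w2.png");P=pickle.load(open("w2.pkl","rb"))
V=P["view"];print("cam",-V[:3,:3].T@V[:3,3])
h=cv2.cvtColor(i,cv2.COLOR_BGR2HSV)
for x0,x1 in((252,305),(325,368)):
    m=np.zeros(i.shape[:2],np.uint8);s=h[172:300,x0:x1]
    m[172:300,x0:x1]=(((s[...,1]>110)|((s[...,2]>165)&(s[...,1]<60))|(s[...,2]<50)))*255
    m=cv2.morphologyEx(m,cv2.MORPH_OPEN,np.ones((3,3)))
    c=max(cv2.findContours(m,cv2.RETR_EXTERNAL,cv2.CHAIN_APPROX_NONE)[0],key=cv2.contourArea)
    q=c[:,0]
    rows={}
    for v in range(q[:,1].min(),q[:,1].max()+1,8):
        u=q[q[:,1]==v,0]; rows[v]=(u.min(),u.max())
        a=ray(P,((u.min()+u.max())/2,v),.030);print(v,u.min(),u.max(),a[:2],"w",(ray(P,(u.max(),v),.03)-ray(P,(u.min(),v),.03))[1].round(4))
    print("end base@.038",ray(P,(q[:,0].mean(),q[:,1].min()),.036)[:2],"@.004",ray(P,(q[:,0].mean(),q[:,1].min()),.004)[:2],"cap",ray(P,(q[:,0].mean(),q[:,1].max()),.02)[:2])
E
```

```text
cam [ 0.3578 -0.3069  0.3502]
183 278 282 [ 0.4392 -0.3464] w 0.0046
191 260 289 [ 0.4489 -0.3532] w 0.034
199 252 289 [ 0.4587 -0.3584] w 0.0438
207 252 290 [ 0.4687 -0.3583] w 0.0454
215 252 291 [ 0.479  -0.3582] w 0.0471
223 252 292 [ 0.4894 -0.3581] w 0.0487
231 252 293 [ 0.5   -0.358] w 0.0505
239 252 294 [ 0.5109 -0.3579] w 0.0522
247 252 295 [ 0.5219 -0.3578] w 0.054
255 252 296 [ 0.5332 -0.3577] w 0.0558
263 252 296 [ 0.5447 -0.3582] w 0.0564
271 252 294 [ 0.5565 -0.3601] w 0.0544
279 252 293 [ 0.5685 -0.3613] w 0.0536
287 252 304 [ 0.5808 -0.3546] w 0.0688
295 252 304 [ 0.5933 -0.3552] w 0.0695
end base@.038 [ 0.4377 -0.3545] @.004 [ 0.4458 -0.3593] cap [ 0.6072 -0.3649]
183 341 353 [ 0.4393 -0.2684] w 0.014
191 334 363 [ 0.449  -0.2663] w 0.0341
199 334 362 [ 0.4588 -0.2665] w 0.0332
207 333 362 [ 0.4689 -0.2667] w 0.0348
215 333 361 [ 0.4791 -0.267 ] w 0.0339
223 333 361 [ 0.4896 -0.2666] w 0.0342
231 333 360 [ 0.5002 -0.2668] w 0.0333
239 332 360 [ 0.5111 -0.2671] w 0.0349
247 333 359 [ 0.5221 -0.2667] w 0.0327
255 333 359 [ 0.5334 -0.2663] w 0.0331
263 333 358 [ 0.545  -0.2665] w 0.0321
271 337 354 [ 0.5567 -0.2661] w 0.0221
279 338 351 [ 0.5688 -0.267 ] w 0.017
287 325 367 [ 0.581  -0.2646] w 0.0557
295 325 367 [ 0.5936 -0.2642] w 0.0563
end base@.038 [ 0.4378 -0.2693] @.004 [ 0.4459 -0.2655] cap [ 0.6075 -0.2615]
```

Call:
step_arm:
  moves:
    - [0, -3, 2, 3, 0, 0, 0]
    - [0, -5.5, 4, 6, 0, 0, 0]
    - [0, -5.5, 4, 9, 0, 0, 0]
    - [0, -5.5, 4, 12, 0, 0, 0]
    - [0, -5.5, 4, 12, 0, 0, 0]

```text
time_s: 3.67
tool_pos: [0.4946, -0.2646, 0.0858]
ee_rot: [0.005, -3.132, -0.009]
ft_force: [-1.7, 1.1, -1.4]
grip_width: 1.001
grip_force: 0.0
```

Call:
step_arm:
  moves:
    - [0, 0, 0, 0, 0, 0, 0]
    - [0, 0, 0, 0, 0, 0, 0]
    - [0, 0, 0, 0, 0, 0, 0]

```text
time_s: 3.92
tool_pos: [0.4995, -0.2699, 0.0945]
ee_rot: [-0.001, 3.137, -0.004]
ft_force: [0.5, -0.6, 0.6]
grip_width: 1.002
grip_force: 0.0
```

```bash
python3 - <<'E'
from h import *
np.set_printoptions(precision=4,suppress=True)
print(ctrl.observe()["tool_pos"]);go([.496,-.2667,.004])
E
```

```text
[ 0.4995 -0.2699  0.0945]
shift cm [0.39 0.35 9.05] turn [-0.003  0.004  0.   ]
```

Call:
step_arm:
  moves:
    - [0, 0, 0, 0, 0, 0, 0]
    - [0, 0, 0, 0, 0, 0, 0]
    - [0, 0, 0, 0, 0, 0, 0]

```text
time_s: 4.17
tool_pos: [0.4981, -0.2695, 0.0929]
ee_rot: [0.0, 3.139, -0.002]
ft_force: [-0.3, 0.7, -0.0]
grip_width: 0.996
grip_force: 0.0
```

Call:
step_arm:
  moves:
    - [0, 0, 0, 0, 0, 0, 0]
    - [0, 0, 0, 0, 0, 0, 0]
    - [0, 0, 0, 0, 0, 0, 0]
    - [0, 0, 0, 0, 0, 0, 0]

```text
time_s: 4.5
tool_pos: [0.4972, -0.2688, 0.0912]
ee_rot: [0.0, -3.141, -0.0]
ft_force: [0.0, -0.0, -0.7]
grip_width: 1.003
grip_force: 0.0
```

```bash
python3 - <<'E'
from h import *
np.set_printoptions(precision=4,suppress=True)
print(ctrl.observe()["qvel"]);go([.496,-.2667,.004])
i,P=grab("wrist");cv2.imwrite("pics/w3.png",i)
print(ctrl.observe()["tool_pos"]);V=P["view"];print(-V[:3,:3].T@V[:3,3])
h=cv2.cvtColor(i,cv2.COLOR_BGR2HSV)
w=cv2.inRange(h,(0,0,165),(179,60,255));n,l,st,c=cv2.connectedComponentsWithStats(w)
for k in range(1,n):
    if st[k,4]>300: print(st[k],c[k],ray(P,c[k],.036))
E
```

```text
[-0.0008  0.0025 -0.0003 -0.002  -0.0011  0.0002]
shift cm [0.12 0.21 8.72] turn [ 0. -0.  0.]
[ 0.4972 -0.2688  0.0912]
[ 0.4132 -0.2688  0.2342]
[ 181  177   57   74 3057] [209.7501 213.8466] [ 0.4886 -0.348   0.036 ]
[  383   177   235   194 18303] [505.3426 256.2323] [ 0.5245 -0.119   0.036 ]
[ 297  217   45   33 1051] [317.6946 235.6508] [ 0.5066 -0.2671  0.036 ]
```

View pics/w3.png

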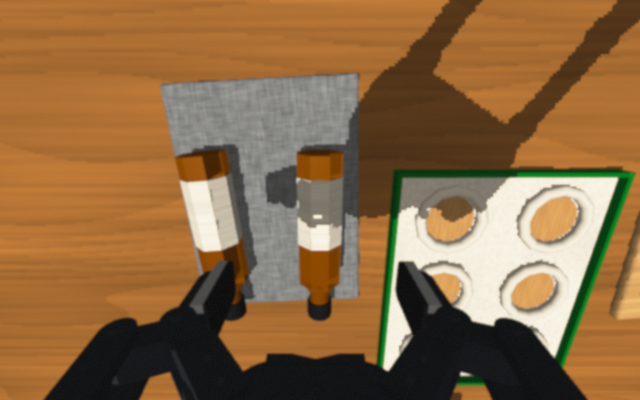

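Wrist view from closer: the right bottle's body spans u 297–343 (centre 320), base row about 152, cap (319,308), straight. The left bottle's base is at (203,153) and its shoulder at (225,250). The open fingers straddle the right bottle. I'll descend, grip and lift.

```bash
python3 - <<'E'
from h import *
P=vision.camera_params("wrist")
for u in((320,152),(320,252),(319,318),(203,153),(225,250),(234,318)):
    print(u,ray(P,u,.036)[:2].round(4),ray(P,u,.021)[:2].round(4))
E
```

```text
(320, 152) [ 0.4426 -0.2656] [ 0.4448 -0.2654]
(320, 252) [ 0.5207 -0.2653] [ 0.5288 -0.265 ]
(319, 318) [ 0.5842 -0.2658] [ 0.5972 -0.2656]
(203, 153) [ 0.4432 -0.3471] [ 0.4455 -0.353 ]
(225, 250) [ 0.5188 -0.3397] [ 0.5268 -0.3451]
(234, 318) [ 0.5842 -0.3388] [ 0.5971 -0.3441]
```

Call:
step_arm:
  moves:
    - [0, 0.1, 0.3, 3, 0, 0, 0]
    - [0, 0.1, 0.3, 5, 0, 0, 0]
    - [0, 0.1, 0.3, 7, 0, 0, 0]
    - [0, 0.1, 0.3, 8, 0, 0, 0]
    - [0, 0.1, 0.3, 8.6, 0, 0, 0]

```text
time_s: 4.97
tool_pos: [0.4951, -0.265, 0.0034]
ee_rot: [0.0, -3.139, -0.003]
ft_force: [0.2, -0.7, -0.8]
grip_width: 0.999
grip_force: 0.0
```

Call:
step_arm:
  moves:
    - [0, 0, 0, 0, 0, 0, 0]
    - [0, 0, 0, 0, 0, 0, 0]
    - [0, 0, 0, 0, 0, 0, 0]
    - [0, 0, 0, 0, 0, 0, 0]
    - [0, 0, 0, 0, 0, 0, 0]

```text
time_s: 5.38
tool_pos: [0.4973, -0.2663, 0.0065]
ee_rot: [-0.0, 3.14, -0.002]
ft_force: [-0.7, 0.1, -0.1]
grip_width: 0.999
grip_force: 0.0
```

Call:
step_arm:
  moves:
    - [255, 0, 0, 0.1, 0, 0, 0]
    - [255, 0, 0, 0.1, 0, 0, 0]
    - [255, 0, 0, 0.1, 0, 0, 0]
    - [255, 0, 0, 0.1, 0, 0, 0]
    - [255, 0, 0, 0.1, 0, 0, 0]
  force: 90

```text
time_s: 5.8
tool_pos: [0.4968, -0.266, 0.0049]
ee_rot: [-0.0, 3.141, -0.001]
ft_force: [0.9, -0.3, -1.4]
grip_width: 0.379
grip_force: 89.3
```

Call:
step_arm:
  moves:
    - [255, 0, 0, 0, 0, 0, 0]
    - [255, 0, 0, 0, 0, 0, 0]
    - [255, 0, 0, 0, 0, 0, 0]
    - [255, 0, 0, 0, 0, 0, 0]
    - [255, 0, 0, 0, 0, 0, 0]

```text
time_s: 6.22
tool_pos: [0.4968, -0.266, 0.0047]
ee_rot: [-0.0, 3.141, -0.001]
ft_force: [-0.5, -0.5, 3.4]
grip_width: 0.378
grip_force: 90.0
```

Call:
step_arm:
  moves:
    - [255, 0, 0, -3, 0, 0, 0]
    - [255, 0, 0, -7, 0, 0, 0]
    - [255, 0, 0, -11, 0, 0, 0]
    - [255, 0, 0, -15, 0, 0, 0]
    - [255, 0, 2, -19, 0, 0, 0]

```text
time_s: 6.63
tool_pos: [0.4959, -0.2489, 0.1928]
ee_rot: [-0.003, -3.141, 0.002]
ft_force: [1.1, -0.4, -2.2]
grip_width: 0.375
grip_force: 90.1
```

Call:
step_arm:
  moves:
    - [255, 0, 3, 0, 0, 0, 0]
    - [255, 0, 7, 0, 0, 0, 0]
    - [255, 1, 11, 0, 0, 0, 0]
    - [255, 2, 15, 0, 0, 0, 0]
    - [255, 3, 19, 0, 0, 0, 0]

```text
time_s: 7.05
tool_pos: [0.4646, -0.0555, 0.1903]
ee_rot: [-0.001, -3.14, -0.001]
ft_force: [1.0, 0.5, -1.5]
grip_width: 0.381
grip_force: 90.1
```

Call:
step_arm:
  moves:
    - [255, 0, 4, 0, 0, 0, 0]
    - [255, 0, 8, 0, 0, 0, 0]
    - [255, 0, 11, 0, 0, 0, 0]
    - [255, 0, 13, 0, 0, 0, 0]
    - [255, 0, 15, 0, 0, 0, 0]

```text
time_s: 7.47
tool_pos: [0.4649, 0.0945, 0.1903]
ee_rot: [0.003, -3.139, 0.001]
ft_force: [-0.2, -0.2, -2.4]
grip_width: 0.377
grip_force: 90.1
```

Call:
step_arm:
  moves:
    - [255, 0, 0, 0, 0, 0, 0]
    - [255, 0, 0, 0, 0, 0, 0]
    - [255, 0, 0, 0, 0, 0, 0]
    - [255, 0, 0, 0, 0, 0, 0]
    - [255, 0, 0, 0, 0, 0, 0]

```text
time_s: 7.88
tool_pos: [0.4661, 0.0919, 0.1912]
ee_rot: [-0.002, -3.141, 0.0]
ft_force: [0.1, -0.7, -2.3]
grip_width: 0.378
grip_force: 90.1
```

Call:
step_arm:
  moves:
    - [255, 0, 0, 0, 0, 0, 0]
    - [255, 0, 0, 0, 0, 0, 0]
    - [255, 0, 0, 0, 0, 0, 0]
    - [255, 0, 0, 0, 0, 0, 0]
    - [255, 0, 0, 0, 0, 0, 0]

```text
time_s: 8.3
tool_pos: [0.4663, 0.0927, 0.1916]
ee_rot: [0.0, 3.141, 0.0]
ft_force: [-0.4, -0.4, -1.4]
grip_width: 0.381
grip_force: 90.1
```

```bash
python3 - <<'E'
from h import *
import pickle
print(ctrl.observe()["tool_pos"])
i,P=grab("wrist");cv2.imwrite("pics/w4.png",i);pickle.dump(P,open("w4.pkl","wb"))
E
```

```text
[0.46633623 0.09269157 0.1916168 ]
```

View pics/w4.png

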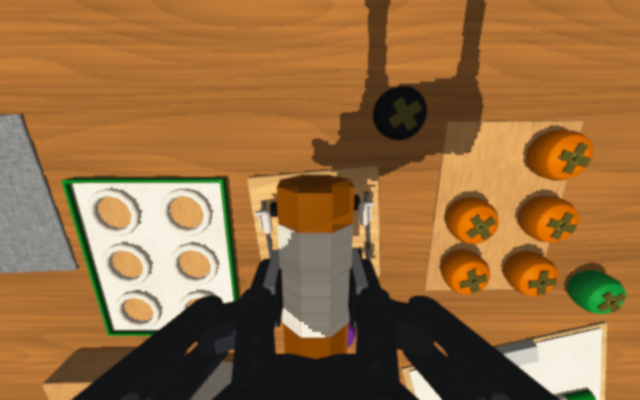

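```bash
python3 - <<'E'
from h import *
import pickle
np.set_printoptions(precision=4,suppress=True)
i=cv2.imread("pics/w4.png");P=pickle.load(open("w4.pkl","rb"))
h=cv2.cvtColor(i,cv2.COLOR_BGR2HSV);t=.09
m=np.zeros(i.shape[:2],np.uint8)
s=h[155:300,235:400];m[155:300,235:400]=((s[...,1]<158)&(s[...,2]>190))*255
q=np.argwhere(cv2.morphologyEx(m,cv2.MORPH_OPEN,np.ones((2,2))))[:,::-1]
a=q[np.argmin(q.sum(1))];print("near-left corner",a, "left edge u at rows",[(v,q[q[:,1]==v,0].min()) for v in(180,190,200,210,220,240)])
Rt=np.array([[np.cos(t),-np.sin(t)],[np.sin(t),np.cos(t)]])
for uv,l in((a,(-.075,-.078)),((378,167),(-.075,.078))):
    X=ray(P,uv,.010)[:2];print(uv,X,"centre",X-Rt@np.array(l))
for c in blobs(i,(5,60,110),(22,200,255),250,3000):
    u=cen(c)
    if 80<u[0]<235 and 185<u[1]<330: print("pocket",u,ray(P,u,.007)[:2])
C=np.array([.530,.094])
for sx in(-36,36):
    for sy in(-38-13,-38+13,38-13,38+13):print(proj(P,[*(C+Rt@np.array([sx,sy])/1e3),.057]).round(0),end=" ")
cv2.imwrite("pics/w4c.png",cv2.resize(i[150:300,235:395],None,fx=4,fy=4,interpolation=cv2.INTER_CUBIC))
E
```

```text
near-left corner [248 180] left edge u at rows [(180, np.int64(248)), (190, np.int64(249)), (200, np.int64(251)), (210, np.int64(253)), (220, np.int64(255)), (240, np.int64(258))]
[248 180] [0.4632 0.0132] centre [0.5309 0.0977]
(378, 167) [0.4479 0.1652] centre [0.5296 0.0942]
pocket [137.9391 309.5029] [ 0.6504 -0.1566]
pocket [193.9667 263.7265] [ 0.5772 -0.0677]
pocket [126.5923 263.7938] [ 0.5773 -0.1566]
pocket [185.8484 211.939 ] [ 0.5044 -0.0674]
pocket [113.7338 212.1489] [ 0.5045 -0.1566]
[266. 223.] [290. 221.] [337. 217.] [362. 215.] [275. 281.] [298. 280.] [342. 276.] [364. 274.]
```

View pics/w4c.png

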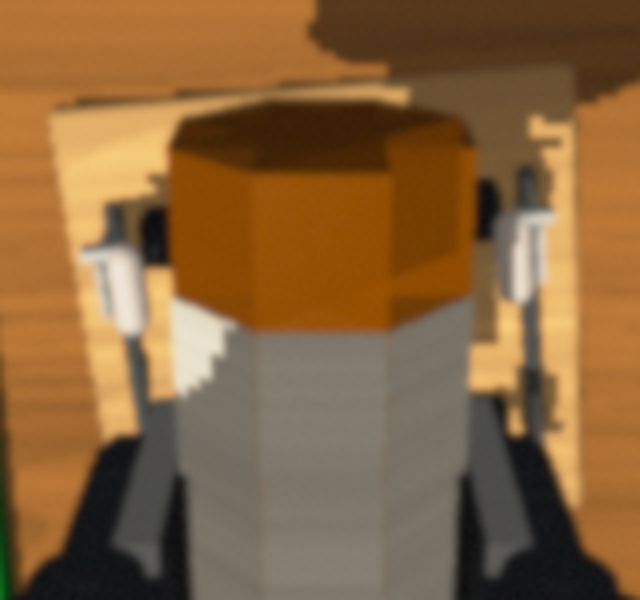

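The crop shows the board's near corners at (247.5,178) and (378.7,166.7), with the outer rollers at (265.5,221) and (365,214.5). They agree with the model: centre (0.5295, 0.0957), yaw 0.088. That puts the clips at (0.533, 0.058) and (0.526, 0.134). The pockets repeat to within 1 mm. I'll go over the near clip.

Call:
step_arm:
  moves:
    - [255, -3, -1.5, 1, 0, 0, -0.03]
    - [255, -6, -3, 3, 0, 0, -0.06]
    - [255, -6.6, -3.5, 6, 0, 0, -0.088]
    - [255, -6.6, -3.5, 8, 0, 0, -0.088]
    - [255, -6.6, -3.5, 9.5, 0, 0, -0.088]

```text
time_s: 8.77
tool_pos: [0.5316, 0.0573, 0.0941]
ee_rot: [0.137, -3.136, 0.0]
ft_force: [-0.7, -0.2, -1.6]
grip_width: 0.379
grip_force: 90.2
```

Call:
step_arm:
  moves:
    - [255, 0, 0, 0, 0, 0, 0]
    - [255, 0, 0, 0, 0, 0, 0]
    - [255, 0, 0, 0, 0, 0, 0]
    - [255, 0, 0, 0, 0, 0, 0]
    - [255, 0, 0, 0, 0, 0, 0]

```text
time_s: 9.18
tool_pos: [0.5336, 0.0581, 0.0983]
ee_rot: [-0.139, 3.135, 0.0]
ft_force: [0.1, 0.2, -1.7]
grip_width: 0.378
grip_force: 90.1
```

Call:
step_arm:
  moves:
    - [255, 0, 0, 0, 0, 0, 0]
    - [255, 0, 0, 0, 0, 0, 0]
    - [255, 0, 0, 0, 0, 0, 0]
    - [255, 0, 0, 0, 0, 0, 0]
    - [255, 0, 0, 0, 0, 0, 0]

```text
time_s: 9.6
tool_pos: [0.5323, 0.0579, 0.0966]
ee_rot: [-0.139, 3.138, -0.0]
ft_force: [-0.5, 0.2, -2.5]
grip_width: 0.379
grip_force: 90.1
```

```bash
python3 - <<'E'
from h import *
print(ctrl.observe()["tool_pos"]);go([.5325,.0578,.0257],.088)
i,P=grab("scene");cv2.imwrite("pics/s1.png",cv2.resize(i[140:260,280:420],None,fx=4,fy=4,interpolation=cv2.INTER_CUBIC))
E
```

```text
[0.53230064 0.05786675 0.09664462]
shift cm [-0.02 -0.01  7.09] turn [-0.  0.  0.]
```

View pics/s1.png

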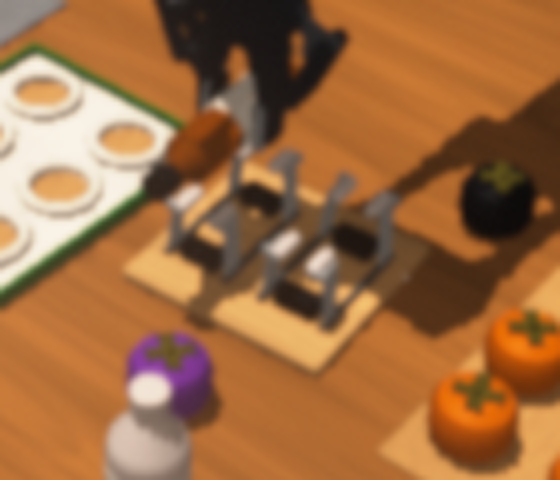

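The scene crop shows the bottle held level, lined up above the near clip (bottle at about (205,140) in the crop). I'll push it down in steps.

Call:
step_arm:
  moves:
    - [255, 0, 0, 1.2, 0, 0, 0]
    - [255, 0, 0, 2.0, 0, 0, 0]
    - [255, 0, 0, 2.6, 0, 0, 0]
    - [255, 0, 0, 3.0, 0, 0, 0]
    - [255, 0, 0, 3.2, 0, 0, 0]

```text
time_s: 10.07
tool_pos: [0.5312, 0.0578, 0.0629]
ee_rot: [0.138, -3.136, 0.0]
ft_force: [0.1, -0.8, -1.3]
grip_width: 0.381
grip_force: 90.2
```

Call:
step_arm:
  moves:
    - [255, 0, 0, 0.5, 0, 0, 0]
    - [255, 0, 0, 1.0, 0, 0, 0]
    - [255, 0, 0, 1.5, 0, 0, 0]
    - [255, 0, 0, 2.0, 0, 0, 0]
    - [255, 0, 0, 2.0, 0, 0, 0]

```text
time_s: 10.48
tool_pos: [0.5325, 0.0578, 0.0439]
ee_rot: [-0.138, 3.138, 0.0]
ft_force: [1.7, -1.1, -3.1]
grip_width: 0.381
grip_force: 90.2
```

Call:
step_arm:
  moves:
    - [255, 0, 0, 0.4, 0, 0, 0]
    - [255, 0, 0, 0.8, 0, 0, 0]
    - [255, 0, 0, 1.1, 0, 0, 0]
    - [255, 0, 0, 1.3, 0, 0, 0]
    - [255, 0, 0, 1.3, 0, 0, 0]

```text
time_s: 10.9
tool_pos: [0.5324, 0.0579, 0.0303]
ee_rot: [-0.138, 3.138, 0.0]
ft_force: [5.0, -0.2, -10.7]
grip_width: 0.378
grip_force: 90.0
```

Call:
step_arm:
  moves:
    - [255, 0, 0, 0.2, 0, 0, 0]
    - [255, 0, 0, 0.4, 0, 0, 0]
    - [255, 0, 0, 0.6, 0, 0, 0]
    - [255, 0, 0, 0.6, 0, 0, 0]
    - [255, 0, 0, 0.6, 0, 0, 0]

```text
time_s: 11.32
tool_pos: [0.5324, 0.0579, 0.0257]
ee_rot: [-0.139, 3.138, -0.0]
ft_force: [2.8, -0.3, -5.2]
grip_width: 0.377
grip_force: 90.5
```

Call:
step_arm:
  moves:
    - [255, 0, 0, 0, 0, 0, 0]
    - [255, 0, 0, 0, 0, 0, 0]
    - [255, 0, 0, 0, 0, 0, 0]
    - [255, 0, 0, 0, 0, 0, 0]
    - [255, 0, 0, 0, 0, 0, 0]

```text
time_s: 11.73
tool_pos: [0.5325, 0.0579, 0.0257]
ee_rot: [-0.138, 3.138, 0.0]
ft_force: [1.9, -1.3, -4.7]
grip_width: 0.38
grip_force: 90.5
```

Call:
step_arm:
  moves:
    - [255, 0, 0, 0.1, 0, 0, 0]
    - [255, 0, 0, 0.2, 0, 0, 0]
    - [255, 0, 0, 0.2, 0, 0, 0]
    - [255, 0, 0, 0.2, 0, 0, 0]
    - [255, 0, 0, 0.2, 0, 0, 0]

```text
time_s: 12.15
tool_pos: [0.5324, 0.0579, 0.0256]
ee_rot: [0.139, -3.138, 0.0]
ft_force: [-4.2, -0.7, 10.5]
grip_width: 0.38
grip_force: 92.7
```

Call:
step_arm:
  moves:
    - [90, 0, 0, 0, 0, 0, 0]
    - [90, 0, 0, 0, 0, 0, 0]
    - [90, 0, 0, 0, 0, 0, 0]
    - [90, 0, 0, 0, 0, 0, 0]
    - [90, 0, 0, 0, 0, 0, 0]

```text
time_s: 12.57
tool_pos: [0.5321, 0.0579, 0.0234]
ee_rot: [0.138, -3.138, -0.0]
ft_force: [0.8, 0.2, 1.7]
grip_width: 0.646
grip_force: 0.0
```

Call:
step_arm:
  moves:
    - [90, 0, 0, -2, 0, 0, 0]
    - [90, 0, 0, -5, 0, 0, 0]
    - [90, 0, 0, -9, 0, 0, 0]
    - [90, 0, 0, -13, 0, 0, 0]
    - [90, 0, 0, -17, 0, 0, 0.088]

```text
time_s: 12.98
tool_pos: [0.5315, 0.0578, 0.1947]
ee_rot: [-0.001, -3.14, 0.0]
ft_force: [1.2, -0.1, 0.5]
grip_width: 0.644
grip_force: 0.0
```

Call:
step_arm:
  moves:
    - [90, 4, 0, 0, 0, 0, 0]
    - [90, 8, 0, 0, 0, 0, 0]
    - [90, 8, 0, 0, 0, 0, 0]
    - [90, 8, 0, 0, 0, 0, 0]
    - [90, 8, 0, 0, 0, 0, 0]

```text
time_s: 13.4
tool_pos: [0.4524, 0.0579, 0.1937]
ee_rot: [-0.001, 3.141, 0.0]
ft_force: [-0.3, -0.1, -0.3]
grip_width: 0.647
grip_force: 0.0
```

Call:
step_arm:
  moves:
    - [90, 0, 0, 0, 0, 0, 0]
    - [90, 0, 0, 0, 0, 0, 0]
    - [90, 0, 0, 0, 0, 0, 0]
    - [90, 0, 0, 0, 0, 0, 0]

```text
time_s: 13.73
tool_pos: [0.453, 0.0579, 0.1935]
ee_rot: [0.0, -3.141, 0.0]
ft_force: [-0.4, 0.4, -0.3]
grip_width: 0.644
grip_force: 0.0
```

```bash
python3 - <<'E'
from h import *
import pickle
print(ctrl.observe()["tool_pos"])
i,P=grab("wrist");cv2.imwrite("pics/w5.png",i);pickle.dump(P,open("w5.pkl","wb"))
E
```

```text
[0.45302082 0.05785338 0.19345343]
```

View pics/w5.png

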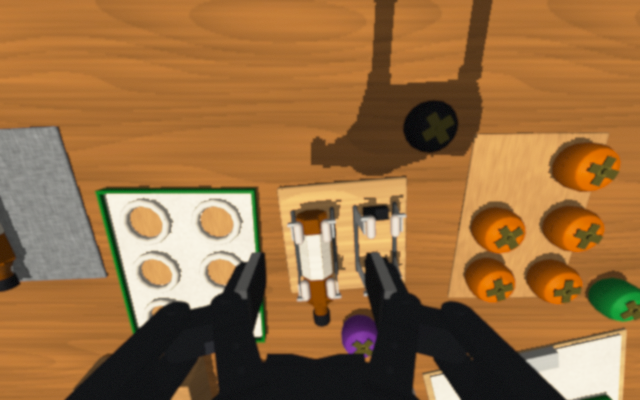

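The first bottle sits between both jaw pairs of the near clip (315,260), level; the far clip at (380,240) is empty. Now the second bottle.

Call:
step_arm:
  moves:
    - [0, 0, -4, 0, 0, 0, 0]
    - [0, 0, -8, 0, 0, 0, 0]
    - [0, 0, -12, 0, 0, 0, 0]
    - [0, 0, -16, 0, 0, 0, 0]
    - [0, 0, -20, 0, 0, 0, 0]

```text
time_s: 14.2
tool_pos: [0.4523, -0.1439, 0.1937]
ee_rot: [-0.001, 3.141, -0.0]
ft_force: [1.4, 0.3, 0.6]
grip_width: 1.002
grip_force: 0.0
```

Call:
step_arm:
  moves:
    - [0, 0, -4, 0, 0, 0, 0]
    - [0, 0, -8, 0, 0, 0, 0]
    - [0, 0, -12, 2, 0, 0, 0]
    - [0, 0, -16, 4, 0, 0, 0]
    - [0, 0, -20, 5, 0, 0, 0]

```text
time_s: 14.62
tool_pos: [0.4515, -0.3382, 0.1432]
ee_rot: [-0.0, -3.14, -0.002]
ft_force: [0.6, 0.3, 0.1]
grip_width: 1.001
grip_force: 0.0
```

Call:
step_arm:
  moves:
    - [0, 0, 0, 0, 0, 0, 0]
    - [0, 0, 0, 0, 0, 0, 0]
    - [0, 0, 0, 0, 0, 0, 0]
    - [0, 0, 0, 0, 0, 0, 0]
    - [0, 0, 0, 0, 0, 0, 0]

```text
time_s: 15.03
tool_pos: [0.4529, -0.3358, 0.1458]
ee_rot: [-0.003, 3.141, -0.001]
ft_force: [0.5, -0.4, -0.0]
grip_width: 0.996
grip_force: 0.0
```

Call:
step_arm:
  moves:
    - [0, 0, 0, 0, 0, 0, 0]
    - [0, 0, 0, 0, 0, 0, 0]
    - [0, 0, 0, 0, 0, 0, 0]
    - [0, 0, 0, 0, 0, 0, 0]

```text
time_s: 15.37
tool_pos: [0.4526, -0.3364, 0.1454]
ee_rot: [-0.002, 3.141, -0.001]
ft_force: [0.3, 0.5, 0.7]
grip_width: 0.998
grip_force: 0.0
```

```bash
python3 - <<'E'
from h import *
import pickle
np.set_printoptions(precision=4,suppress=True)
i,P=grab("wrist");cv2.imwrite("pics/w6.png",i)
print(ctrl.observe()["tool_pos"])
h=cv2.cvtColor(i,cv2.COLOR_BGR2HSV)
m=((h[...,1]<45)&(h[...,2]>60)).astype(np.uint8)*0
b=cv2.inRange(h,(5,190,30),(16,255,175))  # amber
w=cv2.inRange(h,(0,0,165),(179,60,255))
for n,mm in(("amber",b),("white",w)):
    k,l,st,c=cv2.connectedComponentsWithStats(mm)
    for q in range(1,k):
        if st[q,4]>400:
            cc=np.argwhere(l==q)[:,::-1]
            X=np.array([ray(P,p,.034)[:2] for p in cv2.convexHull(cc)[:,0]],np.float32)
            print(n,st[q],c[q].round(1),ray(P,c[q],.034)[:2],cv2.minAreaRect(X))
    
E
```

```text
[ 0.4526 -0.3365  0.1453]
amber [281 187  34  25 730] [297.8 199.2] [ 0.4507 -0.3532] ((0.45065903663635254, -0.35346224904060364), (0.023799344897270203, 0.031156765297055244), 0.014410443603992462)
amber [290 261  31  46 984] [306.5 282.1] [ 0.542  -0.3459] ((0.5451598167419434, -0.3458675146102905), (0.054573047906160355, 0.031159285455942154), 3.8699703216552734)
white [ 280  209   41   56 1798] [300.6 236.9] [ 0.4898 -0.3512] ((0.49027538299560547, -0.35113525390625), (0.06012726202607155, 0.03546680137515068), 4.184201717376709)
white [  436   208   179   154 13443] [523.4 264.4] [ 0.5208 -0.1236] ((0.5547129511833191, -0.1303776055574417), (0.19051772356033325, 0.15979135036468506), 0.013669698499143124)
```

View pics/w6.png

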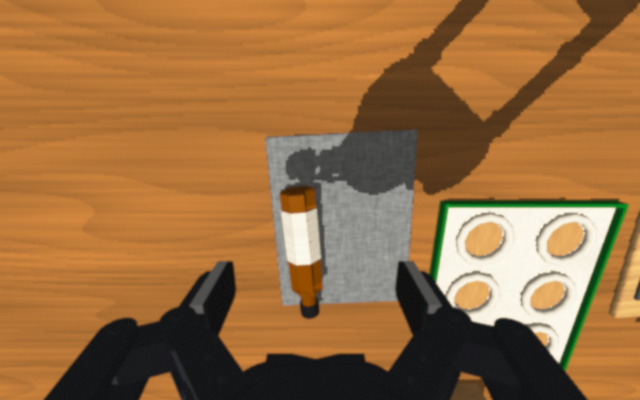

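The second bottle: base at (297,190), label centre (300.6,237), cap (310,310). That gives its middle at (0.494, −0.351) with yaw 0.077.

Call:
step_arm:
  moves:
    - [0, -2, -1, 2, 0, 0, -0.04]
    - [0, -4.1, -1.45, 5, 0, 0, -0.077]
    - [0, -4.1, -1.45, 8, 0, 0, -0.077]
    - [0, -4.1, -1.45, 9.5, 0, 0, -0.077]
    - [0, -4.1, -1.45, 9.5, 0, 0, -0.077]

```text
time_s: 15.83
tool_pos: [0.4905, -0.3488, 0.0451]
ee_rot: [0.121, -3.132, -0.009]
ft_force: [-0.4, 0.1, -0.9]
grip_width: 1.0
grip_force: 0.0
```

Call:
step_arm:
  moves:
    - [0, 0, 0, 1, 0, 0, 0]
    - [0, 0, 0, 2, 0, 0, 0]
    - [0, 0, 0, 3, 0, 0, 0]
    - [0, 0, 0, 4, 0, 0, 0]
    - [0, 0, 0, 4.5, 0, 0, 0]

```text
time_s: 16.25
tool_pos: [0.4929, -0.351, 0.004]
ee_rot: [0.121, -3.139, -0.001]
ft_force: [-0.5, 0.8, -1.4]
grip_width: 1.002
grip_force: 0.0
```

Call:
step_arm:
  moves:
    - [0, 0, 0, 0, 0, 0, 0]
    - [0, 0, 0, 0, 0, 0, 0]
    - [0, 0, 0, 0, 0, 0, 0]
    - [0, 0, 0, 0, 0, 0, 0]
    - [0, 0, 0, 0, 0, 0, 0]

```text
time_s: 16.67
tool_pos: [0.4939, -0.3517, 0.0058]
ee_rot: [-0.121, 3.138, -0.001]
ft_force: [-0.2, -0.1, -0.2]
grip_width: 0.996
grip_force: 0.0
```

Call:
step_arm:
  moves:
    - [255, 0, 0, 0, 0, 0, 0]
    - [255, 0, 0, 0, 0, 0, 0]
    - [255, 0, 0, 0, 0, 0, 0]
    - [255, 0, 0, 0, 0, 0, 0]
    - [255, 0, 0, 0, 0, 0, 0]

```text
time_s: 17.08
tool_pos: [0.4938, -0.3516, 0.0057]
ee_rot: [-0.121, 3.139, -0.001]
ft_force: [-0.4, -0.1, -1.5]
grip_width: 0.379
grip_force: 89.3
```

Call:
step_arm:
  moves:
    - [255, 0, 0, 0, 0, 0, 0]
    - [255, 0, 0, 0, 0, 0, 0]
    - [255, 0, 0, 0, 0, 0, 0]
    - [255, 0, 0, 0, 0, 0, 0]

```text
time_s: 17.42
tool_pos: [0.4937, -0.3515, 0.0054]
ee_rot: [-0.121, 3.139, -0.001]
ft_force: [1.1, -0.2, 3.8]
grip_width: 0.382
grip_force: 90.0
```

Call:
step_arm:
  moves:
    - [255, 0, 0, -3, 0, 0, 0]
    - [255, 0, 0, -7, 0, 0, 0]
    - [255, 0, 0, -11, 0, 0, 0]
    - [255, 0, 0, -14, 0, 0, 0.077]
    - [255, 0, 0, -16, 0, 0, 0.077]

```text
time_s: 17.83
tool_pos: [0.4942, -0.352, 0.1683]
ee_rot: [0.005, 3.139, -0.003]
ft_force: [0.6, -0.8, -3.0]
grip_width: 0.38
grip_force: 90.3
```

Call:
step_arm:
  moves:
    - [255, 0, 3, 0, 0, 0, 0]
    - [255, 0, 7, 0, 0, 0, 0]
    - [255, 0, 11, 0, 0, 0, 0]
    - [255, 0, 15, 0, 0, 0, 0]
    - [255, 0, 19, 0, 0, 0, 0]

```text
time_s: 18.25
tool_pos: [0.4919, -0.1594, 0.1638]
ee_rot: [-0.001, -3.14, -0.001]
ft_force: [1.0, 0.5, -2.4]
grip_width: 0.377
grip_force: 90.2
```

Call:
step_arm:
  moves:
    - [255, 0, 4, 0, 0, 0, 0]
    - [255, 0, 8, 0, 0, 0, 0]
    - [255, 0, 12, 0, 0, 0, 0]
    - [255, -1, 16, 0, 0, 0, 0]
    - [255, -2, 20, 0, 0, 0, 0]

```text
time_s: 18.67
tool_pos: [0.5116, 0.0405, 0.1639]
ee_rot: [0.0, -3.139, 0.0]
ft_force: [0.2, -0.3, -2.0]
grip_width: 0.38
grip_force: 90.2
```

Call:
step_arm:
  moves:
    - [255, -1, 4, 0, 0, 0, 0]
    - [255, -1.2, 7, 0, 0, 0, -0.04]
    - [255, -1.2, 9, 0, 0, 0, -0.088]
    - [255, -1.2, 9.5, 0, 0, 0, -0.088]
    - [255, -1.2, 9.5, 0, 0, 0, -0.088]

```text
time_s: 19.08
tool_pos: [0.5242, 0.1349, 0.1638]
ee_rot: [0.142, -3.136, 0.001]
ft_force: [-1.2, -0.7, -2.3]
grip_width: 0.375
grip_force: 90.3
```

Call:
step_arm:
  moves:
    - [255, 0, 0, 0, 0, 0, 0]
    - [255, 0, 0, 0, 0, 0, 0]
    - [255, 0, 0, 0, 0, 0, 0]
    - [255, 0, 0, 0, 0, 0, 0]
    - [255, 0, 0, 0, 0, 0, 0]

```text
time_s: 19.5
tool_pos: [0.5253, 0.1327, 0.1651]
ee_rot: [-0.136, 3.139, -0.0]
ft_force: [-1.1, -0.3, -1.8]
grip_width: 0.377
grip_force: 90.3
```

```bash
python3 - <<'E'
from h import *
print(ctrl.observe()["tool_pos"]);go([.5262,.1336,.0264],.088)
E
```

```text
[0.52533529 0.13272823 0.1650911 ]
shift cm [-0.09  0.08 13.87] turn [-0.     0.    -0.001]
```

Call:
step_arm:
  moves:
    - [255, -0.1, 0.1, 3, 0, 0, 0]
    - [255, -0.1, 0.1, 6, 0, 0, 0]
    - [255, -0.1, 0.1, 8, 0, 0, 0]
    - [255, -0.1, 0.1, 9.5, 0, 0, 0]
    - [255, -0.1, 0.1, 10.2, 0, 0, 0]

```text
time_s: 19.92
tool_pos: [0.5242, 0.1338, 0.0604]
ee_rot: [0.137, -3.134, 0.001]
ft_force: [-0.6, -2.9, 0.9]
grip_width: 0.379
grip_force: 90.9
```

Call:
step_arm:
  moves:
    - [255, 0, 0, 0, 0, 0, 0]
    - [255, 0, 0, 0, 0, 0, 0]
    - [255, 0, 0, 0, 0, 0, 0]
    - [255, 0, 0, 0, 0, 0, 0]
    - [255, 0, 0, 0, 0, 0, 0]

```text
time_s: 20.33
tool_pos: [0.5273, 0.1351, 0.0644]
ee_rot: [-0.138, 3.136, 0.001]
ft_force: [-0.5, -0.7, -2.1]
grip_width: 0.375
grip_force: 90.4
```

Call:
step_arm:
  moves:
    - [255, 0, 0, 0.5, 0, 0, 0]
    - [255, 0, 0, 1.0, 0, 0, 0]
    - [255, 0, 0, 1.5, 0, 0, 0]
    - [255, 0, 0, 1.9, 0, 0, 0]
    - [255, 0, 0, 1.9, 0, 0, 0]

```text
time_s: 20.75
tool_pos: [0.5277, 0.1348, 0.0439]
ee_rot: [-0.138, 3.135, 0.0]
ft_force: [4.9, -0.8, -2.7]
grip_width: 0.377
grip_force: 90.3
```

Call:
step_arm:
  moves:
    - [255, 0, 0, 0.4, 0, 0, 0]
    - [255, 0, 0, 0.8, 0, 0, 0]
    - [255, 0, 0, 1.1, 0, 0, 0]
    - [255, 0, 0, 1.3, 0, 0, 0]
    - [255, 0, 0, 1.3, 0, 0, 0]

```text
time_s: 21.17
tool_pos: [0.5256, 0.1345, 0.0292]
ee_rot: [0.138, -3.137, 0.001]
ft_force: [5.1, -0.4, -7.2]
grip_width: 0.383
grip_force: 89.8
```

Call:
step_arm:
  moves:
    - [255, 0, 0, 0.2, 0, 0, 0]
    - [255, 0, 0, 0.4, 0, 0, 0]
    - [255, 0, 0, 0.55, 0, 0, 0]
    - [255, 0, 0, 0.65, 0, 0, 0]
    - [255, 0, 0, 0.65, 0, 0, 0]

```text
time_s: 21.58
tool_pos: [0.5255, 0.1346, 0.0264]
ee_rot: [0.139, -3.136, 0.001]
ft_force: [-5.6, -3.7, 14.6]
grip_width: 0.382
grip_force: 92.7
```

Snapped in and bearing on the saddles. Release, rise and look, then continue towards the fruit.

Call:
step_arm:
  moves:
    - [90, 0, 0, 0, 0, 0, 0]
    - [90, 0, 0, 0, 0, 0, 0]
    - [90, 0, 0, 0, 0, 0, 0]
    - [90, 0, 0, 0, 0, 0, 0]
    - [90, 0, 0, 0, 0, 0, 0]
  force: 25

```text
time_s: 22.0
tool_pos: [0.5257, 0.1348, 0.0242]
ee_rot: [0.139, -3.138, 0.0]
ft_force: [0.4, -0.4, 0.6]
grip_width: 0.646
grip_force: 0.0
```

Call:
step_arm:
  moves:
    - [90, 0, 0, -2, 0, 0, 0]
    - [90, 0, 0, -5, 0, 0, 0]
    - [90, 0, 0, -9, 0, 0, 0]
    - [90, 0, 0, -13, 0, 0, 0]
    - [90, 0, 0, -17, 0, 0, 0.088]

```text
time_s: 22.42
tool_pos: [0.5254, 0.1347, 0.1957]
ee_rot: [-0.001, -3.14, 0.0]
ft_force: [1.6, 0.3, -0.2]
grip_width: 0.645
grip_force: 0.0
```

Call:
step_arm:
  moves:
    - [60, 3, 3, 0, 0, 0, 0]
    - [60, 6, 6, 0, 0, 0, 0]
    - [60, 7, 8, 0, 0, 0, 0]
    - [60, 7, 10, 0, 0, 0, 0]
    - [60, 7, 10, 0, 0, 0, 0]

```text
time_s: 22.83
tool_pos: [0.4553, 0.2376, 0.1948]
ee_rot: [-0.005, 3.141, 0.003]
ft_force: [-0.0, -0.0, -0.1]
grip_width: 0.764
grip_force: 0.0
```

Call:
step_arm:
  moves:
    - [60, 0, 0, 0, 0, 0, 0]
    - [60, 0, 0, 0, 0, 0, 0]
    - [60, 0, 0, 0, 0, 0, 0]
    - [60, 0, 0, 0, 0, 0, 0]
    - [60, 0, 0, 0, 0, 0, 0]

```text
time_s: 23.25
tool_pos: [0.4564, 0.2339, 0.1944]
ee_rot: [-0.002, -3.141, 0.001]
ft_force: [0.3, 0.2, 0.2]
grip_width: 0.762
grip_force: 0.0
```

Call:
step_arm:
  moves:
    - [60, 0, 0, 0, 0, 0, 0]
    - [60, 0, 0, 0, 0, 0, 0]
    - [60, 0, 0, 0, 0, 0, 0]
    - [60, 0, 0, 0, 0, 0, 0]

```text
time_s: 23.58
tool_pos: [0.4562, 0.2346, 0.1945]
ee_rot: [-0.0, -3.142, 0.0]
ft_force: [0.1, 0.1, -0.2]
grip_width: 0.76
grip_force: 0.0
```

```bash
cat >> h.py <<'E'
def fruits(i,P,z=.026):
    "orange silhouettes in a wrist picture -> (pixel, area, ray at z)"
    out=[]
    for c in blobs(i,(4,200,120),(14,255,255),200,9000,9):
        h=cv2.convexHull(c);(u,v),r=cv2.minEnclosingCircle(h);out.append((cen(h),cv2.contourArea(h),ray(P,cen(h),z)))
    return out
E
python3 - <<'E'
from h import *
import pickle
np.set_printoptions(precision=4,suppress=True)
i,P=grab("wrist");cv2.imwrite("pics/w7.png",i);pickle.dump(P,open("w7.pkl","wb"))
V=P["view"];print(ctrl.observe()["tool_pos"],-V[:3,:3].T@V[:3,3])
h=cv2.cvtColor(i,cv2.COLOR_BGR2HSV)
for f in fruits(i,P): print(*f)
j,Q=grab("top");cv2.imwrite("pics/top1.png",j)
for c in blobs(j,(3,170,110),(14,255,255),60,600,5): print("top",cen(c),ray(Q,cen(c),.03))
E
```

```text
[0.4562 0.2347 0.1945] [0.3722 0.2346 0.3375]
[424.0596 278.6027] 687.5 [0.5794 0.3733 0.026 ]
[434.5563 161.9707] 1000.0 [0.4296 0.3663 0.026 ]
top [593.8596 394.4804] [ 0.0279 -0.7627  0.03  ]
top [203.8427 259.0305] [0.4244 0.3533 0.03  ]
top [275.6296 204.9006] [0.5844 0.1402 0.03  ]
top [301.5741 203.5576] [0.5875 0.0616 0.03  ]
```

View pics/w7.png

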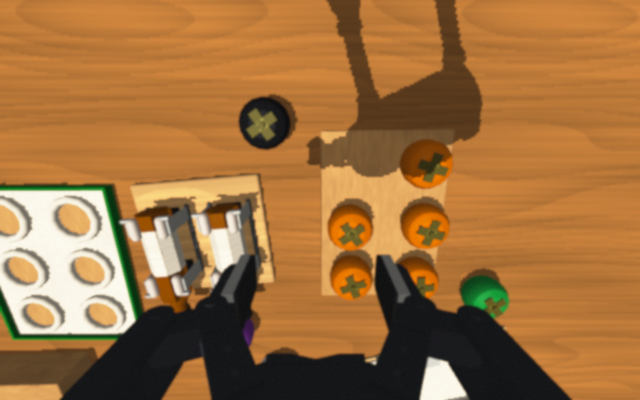

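Both bottles sit in their clips at (163,247) and (230,240). The fruits are at (427,163), (351,229), (426,226), (352,278) and (416,281), none seen moved much. My colour range missed some, so I'll refine it.

```bash
python3 - <<'E'
import re
s=open("h.py").read();s=s[:s.index("def fruits")]
s+='''def fruits(i,P,z=.025):
    "orange silhouettes in a wrist picture: pixel, area, point at fruit middle, point from leaf top"
    h=cv2.cvtColor(i,cv2.COLOR_BGR2HSV);out=[]
    m=cv2.inRange(h,(3,205,90),(14,255,255));m=cv2.morphologyEx(m,cv2.MORPH_OPEN,np.ones((3,3)));m=cv2.morphologyEx(m,cv2.MORPH_CLOSE,np.ones((5,5)))
    for c in cv2.findContours(m,cv2.RETR_EXTERNAL,cv2.CHAIN_APPROX_NONE)[0]:
        k=cv2.convexHull(c)
        if not 400<cv2.contourArea(k)<9000: continue
        f=np.zeros(m.shape,np.uint8);cv2.fillConvexPoly(f,k,255)
        l=cv2.bitwise_and(f,cv2.inRange(h,(16,40,20),(40,255,190)))
        n,lab,st,cc=cv2.connectedComponentsWithStats(l)
        j=1+np.argmax(st[1:,4]) if n>1 else 0
        out.append((cen(k).round(1),cv2.contourArea(k),ray(P,cen(k),z)[:2],cc[j].round(1),st[j,4],ray(P,cc[j],.045)[:2]))
    return out
'''
open("h.py","w").write(s)
E
python3 - <<'E'
from h import *
import pickle
np.set_printoptions(precision=4,suppress=True)
i=cv2.imread("pics/w7.png");P=pickle.load(open("w7.pkl","rb"))
h=cv2.cvtColor(i,cv2.COLOR_BGR2HSV);print(h[222,340],h[215,352],h[233,354],h[170,415],h[220,440])
for f in fruits(i,P): print(*f)
E
```

```text
[ 15 255 234] [ 15 255 220] [ 25 159 112] [ 14 251 117] [ 15 255 215]
[417.6 156.6] 851.0 [0.4238 0.3472] [422.3 164.2] 65 [0.4284 0.3459]
```

```bash
sed -i 's/(3,205,90),(14,255,255)/(3,225,60),(18,255,255)/;s/(16,40,20),(40,255,190)/(19,40,20),(40,255,190)/' h.py; python3 - <<'E'
from h import *
import pickle
np.set_printoptions(precision=4,suppress=True)
i=cv2.imread("pics/w7.png");P=pickle.load(open("w7.pkl","rb"))
for f in fruits(i,P): print(*f)
j=cv2.imread("pics/w5.png");Q=pickle.load(open("w5.pkl","rb"))
for f in fruits(j,Q): print("w5",*f)
E
```

```text
[171.3 295.2] 551.0 [0.6053 0.0452] [319.5 199.5] 256000 [0.4669 0.239 ]
[420.9 272.4] 680.0 [0.571  0.3686] [424.3 283.2] 76 [0.5733 0.366 ]
[350.6 277.7] 1324.0 [0.5786 0.2795] [352.8 286.8] 245 [0.5783 0.2798]
[152.1 218.1] 450.0 [0.4963 0.0406] [319.5 199.5] 256000 [0.4669 0.239 ]
[349.6 227.3] 1443.5 [0.5085 0.2755] [351.6 234.3] 310 [0.5083 0.2755]
[424.3 224.9] 1510.0 [0.5055 0.3648] [430.7 232.8] 307 [0.5066 0.3649]
[426.2 163.5] 1830.0 [0.4315 0.3577] [432.6 167.5] 391 [0.4318 0.3571]
w5 [318.7 297.9] 473.0 [0.6053 0.0619] [319.5 199.5] 256000 [0.4633 0.0622]
w5 [553.4 281. ] 1640.0 [0.5796 0.3625] [566.1 290.5] 220 [0.5796 0.3621]
w5 [488.5 279.4] 1445.0 [0.5773 0.2791] [498.4 289. ] 216 [0.5774 0.2795]
w5 [311.8 221.5] 404.5 [0.4972 0.0534] [319.5 199.5] 256000 [0.4633 0.0622]
w5 [497.8 230. ] 1743.5 [0.5083 0.2765] [508.6 237.3] 307 [0.5084 0.2766]
w5 [572.8 228.2] 1960.5 [0.5061 0.3657] [587.6 235.6] 292 [0.5064 0.3652]
w5 [586.3 166.6] 2427.0 [0.4315 0.3587] [603.  170.7] 404 [0.4319 0.3581]
```

Measurements from two views agree to about 1 mm. The fruits are at (0.508,0.276), (0.506,0.365), (0.578,0.280), (0.580,0.362) and (0.432,0.357). I'll start with the one at (0.508,0.276).

Call:
step_arm:
  moves:
    - [40, -2, 2, 2, 0, 0, 0]
    - [40, -4, 3, 5, 0, 0, 0]
    - [40, -5.2, 4.1, 8, 0, 0, 0]
    - [40, -5.2, 4.1, 10, 0, 0, 0]
    - [40, -5.2, 4.1, 11, 0, 0, 0]
  force: 28

```text
time_s: 24.1
tool_pos: [0.5065, 0.2753, 0.0809]
ee_rot: [0.001, -3.137, 0.004]
ft_force: [-1.8, -0.4, -1.1]
grip_width: 0.843
grip_force: 0.0
```

Call:
step_arm:
  moves:
    - [40, 0, 0, 0, 0, 0, 0]
    - [40, 0, 0, 0, 0, 0, 0]
    - [40, 0, 0, 0, 0, 0, 0]
    - [40, 0, 0, 0, 0, 0, 0]
    - [40, 0, 0, 0, 0, 0, 0]

```text
time_s: 24.52
tool_pos: [0.5092, 0.2762, 0.0865]
ee_rot: [-0.0, 3.139, 0.002]
ft_force: [0.3, 0.0, -0.4]
grip_width: 0.844
grip_force: 0.0
```

Call:
step_arm:
  moves:
    - [40, 0, 0, 0, 0, 0, 0]
    - [40, 0, 0, 0, 0, 0, 0]
    - [40, 0, 0, 0, 0, 0, 0]
    - [40, 0, 0, 0, 0, 0, 0]

```text
time_s: 24.85
tool_pos: [0.5082, 0.2758, 0.0848]
ee_rot: [-0.0, 3.141, 0.0]
ft_force: [-0.5, 0.4, -0.1]
grip_width: 0.838
grip_force: 0.0
```

```bash
python3 - <<'E'
from h import *
np.set_printoptions(precision=4,suppress=True)
print(ctrl.observe()["tool_pos"]);go([.5083,.2758,.008])
i,P=grab("wrist");cv2.imwrite("pics/w8.png",i)
for f in fruits(i,P): print(*f)
E
```

```text
[0.5082 0.2758 0.0848]
shift cm [-0.01 -0.    7.68] turn [0. 0. 0.]
[ 38.4 327.6] 1808.5 [0.6096 0.0287] [ 29.  342.7] 6 [0.6067 0.0404]
[435.2 288.5] 663.0 [0.5688 0.3767] [319.5 199.5] 256000 [0.4833 0.2785]
[320.  297.4] 3060.5 [0.5777 0.2796] [320.4 313.8] 617 [0.578  0.2796]
[ 87.  207.9] 579.0 [0.4965 0.1019] [319.5 199.5] 256000 [0.4833 0.2785]
[314.8 222.5] 3630.0 [0.5085 0.2752] [314.8 233.1] 868 [0.5083 0.2753]
[432.7 220.1] 4023.0 [0.5066 0.3662] [442.8 230.7] 872 [0.5065 0.3655]
[436.3 116.6] 5329.5 [0.4303 0.3584] [447.4 119. ] 1309 [0.4312 0.3573]
```

Call:
step_arm:
  moves:
    - [40, 0, 0, 2.5, 0, 0, 0]
    - [40, 0, 0, 4.5, 0, 0, 0]
    - [40, 0, 0, 6, 0, 0, 0]
    - [40, 0, 0, 7.2, 0, 0, 0]
    - [40, 0, 0, 7.7, 0, 0, 0]

```text
time_s: 25.32
tool_pos: [0.5067, 0.2751, 0.0054]
ee_rot: [0.0, -3.139, 0.002]
ft_force: [-0.1, -0.5, -0.6]
grip_width: 0.838
grip_force: 0.0
```

Call:
step_arm:
  moves:
    - [40, 0, 0, 0, 0, 0, 0]
    - [40, 0, 0, 0, 0, 0, 0]
    - [40, 0, 0, 0, 0, 0, 0]
    - [40, 0, 0, 0, 0, 0, 0]
    - [40, 0, 0, 0, 0, 0, 0]

```text
time_s: 25.73
tool_pos: [0.509, 0.2762, 0.0086]
ee_rot: [-0.0, 3.14, 0.001]
ft_force: [-0.4, -0.4, -1.4]
grip_width: 0.843
grip_force: 0.0
```

Call:
step_arm:
  moves:
    - [80, 0, 0, 0, 0, 0, 0]
    - [100, 0, 0, 0, 0, 0, 0]
    - [120, 0, 0, 0, 0, 0, 0]
    - [120, 0, 0, 0, 0, 0, 0]
    - [120, 0, 0, 0, 0, 0, 0]

```text
time_s: 26.15
tool_pos: [0.5087, 0.276, 0.0085]
ee_rot: [-0.0, 3.141, 0.001]
ft_force: [-1.6, -0.9, 5.4]
grip_width: 0.616
grip_force: 29.4
```

Call:
step_arm:
  moves:
    - [120, 0, 0, 0, 0, 0, 0]
    - [120, 0, 0, 0, 0, 0, 0]
    - [120, 0, 0, 0, 0, 0, 0]

```text
time_s: 26.4
tool_pos: [0.5087, 0.276, 0.0085]
ee_rot: [-0.0, 3.141, 0.001]
ft_force: [-2.3, -0.7, 5.3]
grip_width: 0.616
grip_force: 29.4
```

Call:
step_arm:
  moves:
    - [120, 0, 0, -1.5, 0, 0, 0]
    - [120, 0, 0, -4, 0, 0, 0]
    - [120, 0, 0, -7, 0, 0, 0]
    - [120, 0, 0, -10, 0, 0, 0]
    - [120, 0, -2, -12, 0, 0, 0]

```text
time_s: 26.82
tool_pos: [0.5095, 0.2585, 0.1305]
ee_rot: [-0.003, 3.138, 0.005]
ft_force: [1.3, 0.1, -0.4]
grip_width: 0.614
grip_force: 29.9
```

Call:
step_arm:
  moves:
    - [120, -1, -3, 0, 0, 0, 0]
    - [120, -2, -7, 0, 0, 0, 0]
    - [120, -4, -11, 0, 0, 0, 0]
    - [120, -6, -14, 0, 0, 0, 0]
    - [120, -8, -17, 0, 0, 0, 0]

```text
time_s: 27.23
tool_pos: [0.5884, 0.0837, 0.1274]
ee_rot: [-0.0, -3.142, 0.0]
ft_force: [1.0, -0.0, -0.3]
grip_width: 0.614
grip_force: 29.9
```

Call:
step_arm:
  moves:
    - [120, -1, -3, 0, 0, 0, 0]
    - [120, -3, -7, 0, 0, 0, 0]
    - [120, -5, -11, 0, 0, 0, 0]
    - [120, -6, -14, 0, 0, 0, 0]
    - [120, -6, -17, 0, 0, 0, 0]

```text
time_s: 27.65
tool_pos: [0.6503, -0.087, 0.1273]
ee_rot: [0.001, 3.14, -0.001]
ft_force: [-0.5, -0.3, -0.2]
grip_width: 0.618
grip_force: 29.9
```

Call:
step_arm:
  moves:
    - [120, 0, -3, 0, 0, 0, 0]
    - [120, 0, -5, 2, 0, 0, 0]
    - [120, 0, -7, 4, 0, 0, 0]
    - [120, 0, -7.1, 6, 0, 0, 0]
    - [120, 0, -7.1, 7, 0, 0, 0]

```text
time_s: 28.07
tool_pos: [0.6459, -0.1562, 0.0541]
ee_rot: [-0.003, -3.137, -0.002]
ft_force: [-1.0, 0.3, -1.3]
grip_width: 0.613
grip_force: 29.9
```

Call:
step_arm:
  moves:
    - [120, 0, 0, 0, 0, 0, 0]
    - [120, 0, 0, 0, 0, 0, 0]
    - [120, 0, 0, 0, 0, 0, 0]
    - [120, 0, 0, 0, 0, 0, 0]
    - [120, 0, 0, 0, 0, 0, 0]

```text
time_s: 28.48
tool_pos: [0.6496, -0.1548, 0.0593]
ee_rot: [-0.002, 3.139, -0.001]
ft_force: [-0.3, -0.2, -0.2]
grip_width: 0.618
grip_force: 29.9
```

Call:
step_arm:
  moves:
    - [120, 0, 0, 0, 0, 0, 0]
    - [120, 0, 0, 0, 0, 0, 0]
    - [120, 0, 0, 0, 0, 0, 0]
    - [120, 0, 0, 0, 0, 0, 0]
    - [120, 0, 0, 0, 0, 0, 0]

```text
time_s: 28.9
tool_pos: [0.6482, -0.1552, 0.0576]
ee_rot: [-0.0, 3.142, -0.0]
ft_force: [0.5, -0.7, -1.3]
grip_width: 0.617
grip_force: 29.9
```

```bash
python3 - <<'E'
from h import *
np.set_printoptions(precision=4,suppress=True)
print(ctrl.observe()["tool_pos"]);go([.649,-.156,.015])
i,P=grab("wrist");cv2.imwrite("pics/w9.png",i)
for f in fruits(i,P,.07): print(*f)
for c in blobs(i,(5,60,110),(22,200,255),250,6000):
    u=cen(c);print("pocket",u,ray(P,u,.007)[:2])
E
```

```text
[ 0.6482 -0.1552  0.0576]
shift cm [-0.08 -0.08  4.26] turn [-0.  0.  0.]
[315.  280.4] 8988.5 [ 0.6521 -0.1555] [315.3 304.1] 2105 [ 0.6872 -0.1554]
pocket [200.857  383.5727] [ 0.8057 -0.2613]
pocket [436.9929 234.8491] [ 0.6548 -0.0641]
pocket [317.8513 124.7589] [ 0.5751 -0.1536]
pocket [570.3203  24.7621] [ 0.5181 -0.0041]
pocket [472.5479  16.5102] [ 0.5138 -0.0628]
pocket [318.1534  15.7727] [ 0.5133 -0.1536]
```

View pics/w9.png

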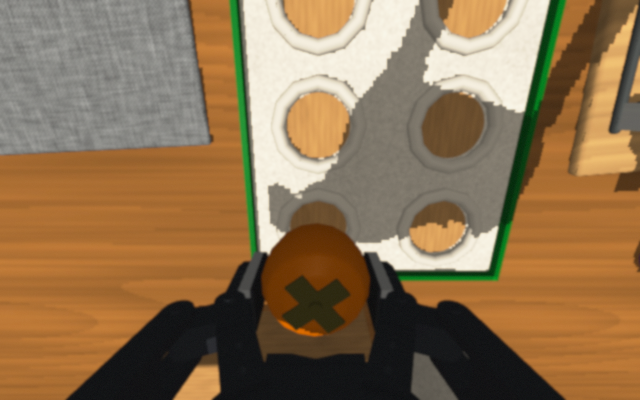

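The fruit is held centred at (315,281), upright, just short of its pocket at (317,215), below it in the picture. I'll lower gently.

Call:
step_arm:
  moves:
    - [120, -0.1, 0, 1, 0, 0, 0]
    - [120, -0.1, 0, 2, 0, 0, 0]
    - [120, -0.1, 0, 2.8, 0, 0, 0]
    - [120, -0.1, 0, 3.3, 0, 0, 0]
    - [120, -0.1, 0, 3.6, 0, 0, 0]

```text
time_s: 29.37
tool_pos: [0.6479, -0.1549, 0.0193]
ee_rot: [0.0, -3.138, -0.001]
ft_force: [0.4, -0.6, -1.4]
grip_width: 0.617
grip_force: 29.9
```

Call:
step_arm:
  moves:
    - [120, 0, 0, 0, 0, 0, 0]
    - [120, 0, 0, 0, 0, 0, 0]
    - [120, 0, 0, 0, 0, 0, 0]
    - [120, 0, 0, 0, 0, 0, 0]
    - [120, 0, 0, 0, 0, 0, 0]

```text
time_s: 29.78
tool_pos: [0.6497, -0.1553, 0.0222]
ee_rot: [-0.0, 3.141, -0.0]
ft_force: [0.1, 0.4, -0.9]
grip_width: 0.611
grip_force: 29.9
```

Call:
step_arm:
  moves:
    - [120, 0, 0, 0.2, 0, 0, 0]
    - [120, 0, 0, 0.4, 0, 0, 0]
    - [120, 0, 0, 0.5, 0, 0, 0]
    - [120, 0, 0, 0.6, 0, 0, 0]
    - [120, 0, 0, 0.6, 0, 0, 0]

```text
time_s: 30.2
tool_pos: [0.6491, -0.1549, 0.0156]
ee_rot: [0.0, -3.141, -0.001]
ft_force: [-0.8, 1.6, 0.4]
grip_width: 0.618
grip_force: 30.0
```

Call:
step_arm:
  moves:
    - [120, 0, 0, 0.1, 0, 0, 0]
    - [120, 0, 0, 0.1, 0, 0, 0]
    - [120, 0, 0, 0.1, 0, 0, 0]

```text
time_s: 30.45
tool_pos: [0.6493, -0.1548, 0.0152]
ee_rot: [0.0, -3.142, -0.001]
ft_force: [-2.8, 2.7, 4.7]
grip_width: 0.62
grip_force: 30.3
```

```bash
python3 -c "
from station import ctrl;s=ctrl.observe();print(s['tool_pos'],s['ft_force'])"
```

```text
[ 0.64931951 -0.15482585  0.01518584] [-2.78687797  2.69589849  4.69113684]
```

Contact felt, about 5 N. I'll release it and go for the next fruit at (0.578, 0.280).

Call:
step_arm:
  moves:
    - [80, 0, 0, 0, 0, 0, 0]
    - [60, 0, 0, 0, 0, 0, 0]
    - [45, 0, 0, 0, 0, 0, 0]
    - [45, 0, 0, 0, 0, 0, 0]
    - [45, 0, 0, 0, 0, 0, 0]

```text
time_s: 30.87
tool_pos: [0.6492, -0.1553, 0.0143]
ee_rot: [0.0, -3.141, 0.0]
ft_force: [-0.6, 0.1, -0.5]
grip_width: 0.824
grip_force: 0.0
```

Call:
step_arm:
  moves:
    - [45, 0, 0, -2, 0, 0, 0]
    - [45, 0, 0, -5, 0, 0, 0]
    - [45, 0, 0, -8, 0, 0, 0]
    - [45, 0, 1, -11, 0, 0, 0]
    - [45, 0, 4, -12, 0, 0, 0]

```text
time_s: 31.28
tool_pos: [0.6526, -0.1189, 0.1404]
ee_rot: [0.005, 3.133, -0.006]
ft_force: [1.4, 0.4, 1.6]
grip_width: 0.821
grip_force: 0.0
```

Call:
step_arm:
  moves:
    - [45, 1, 4, 0, 0, 0, 0]
    - [45, 2, 8, 0, 0, 0, 0]
    - [45, 3, 12, 0, 0, 0, 0]
    - [45, 4, 16, 0, 0, 0, 0]
    - [45, 5, 20, 0, 0, 0, 0]

```text
time_s: 31.7
tool_pos: [0.5985, 0.0863, 0.1347]
ee_rot: [0.001, 3.141, 0.0]
ft_force: [0.4, 0.6, -0.0]
grip_width: 0.821
grip_force: 0.0
```

Call:
step_arm:
  moves:
    - [45, 1, 4, 0, 0, 0, 0]
    - [45, 2, 8, 0, 0, 0, 0]
    - [45, 2.1, 12, 0, 0, 0, 0]
    - [45, 2.1, 16, 0, 0, 0, 0]
    - [45, 2.1, 19.4, 1, 0, 0, 0]

```text
time_s: 32.12
tool_pos: [0.5792, 0.2821, 0.127]
ee_rot: [-0.002, 3.137, 0.004]
ft_force: [1.3, -0.6, 0.2]
grip_width: 0.822
grip_force: 0.0
```

Call:
step_arm:
  moves:
    - [45, 0, 0, 1.5, 0, 0, 0]
    - [45, 0, 0, 3, 0, 0, 0]
    - [45, 0, 0, 4, 0, 0, 0]
    - [45, 0, 0, 4, 0, 0, 0]
    - [45, 0, 0, 4, 0, 0, 0]

```text
time_s: 32.53
tool_pos: [0.5776, 0.2781, 0.0837]
ee_rot: [-0.001, -3.14, 0.001]
ft_force: [0.1, 0.7, -0.7]
grip_width: 0.819
grip_force: 0.0
```

Call:
step_arm:
  moves:
    - [45, 0, 0, 0, 0, 0, 0]
    - [45, 0, 0, 0, 0, 0, 0]
    - [45, 0, 0, 0, 0, 0, 0]
    - [45, 0, 0, 0, 0, 0, 0]
    - [45, 0, 0, 0, 0, 0, 0]

```text
time_s: 32.95
tool_pos: [0.5786, 0.2787, 0.0853]
ee_rot: [0.0, 3.141, 0.001]
ft_force: [0.4, 1.1, -0.2]
grip_width: 0.821
grip_force: 0.0
```

```bash
python3 - <<'E'
from h import *
np.set_printoptions(precision=4,suppress=True)
i,P=grab("wrist");cv2.imwrite("pics/w10.png",i)
print(ctrl.observe()["tool_pos"]);go([.578,.2797,.008])
for f in fruits(i,P): print(*f)
j,Q=grab("top");cv2.imwrite("pics/top2.png",j)
for c in blobs(j,(3,170,90),(15,255,255),60,600,5): print("top",cen(c).round(1),cv2.contourArea(c),ray(Q,cen(c),.03)[:2])
E
```

```text
[0.5785 0.2787 0.0851]
shift cm [0.06 0.09 7.71] turn [ 0.     0.001 -0.   ]
[ 24.2 252.4] 1557.0 [0.6049 0.0439] [319.5 199.5] 256000 [0.5539 0.2815]
[117.1 235.3] 3072.5 [0.5899 0.1222] [319.5 199.5] 256000 [0.5539 0.2815]
[425.1 223.8] 3967.0 [0.5804 0.3639] [434.1 234.5] 863 [0.5801 0.3629]
[316.5 220.9] 3618.0 [0.5778 0.2795] [316.8 231.5] 854 [0.5777 0.2796]
[442.8 122.9] 5261.5 [0.5049 0.3666] [454.2 125.8] 1278 [0.5057 0.3654]
[49.3 90.9] 733.5 [0.4841 0.1013] [319.5 199.5] 256000 [0.5539 0.2815]
[441.2  19.3] 3295.0 [0.4433 0.3567] [452.1   6.6] 257 [0.4423 0.3541]
top [593.8 394.5] 122.5 [ 0.0279 -0.7626]
top [201.5 211.2] 99.0 [0.568  0.3641]
top [275.5 204.7] 89.0 [0.5851 0.1406]
top [301.3 203.2] 84.5 [0.5887 0.0623]
top [372.1 183.3] 176.5 [ 0.6474 -0.1544]
```

The first fruit stands in its pocket; the top camera reads (0.647, −0.154). Now the next one.

Call:
step_arm:
  moves:
    - [45, 0, 0.1, 2.5, 0, 0, 0]
    - [45, 0, 0.1, 4.5, 0, 0, 0]
    - [45, 0, 0.1, 6, 0, 0, 0]
    - [45, 0, 0.1, 7.2, 0, 0, 0]
    - [45, 0, 0.1, 7.7, 0, 0, 0]

```text
time_s: 33.47
tool_pos: [0.5767, 0.2792, 0.0053]
ee_rot: [0.0, -3.139, 0.002]
ft_force: [-0.2, 0.1, -0.9]
grip_width: 0.822
grip_force: 0.0
```

Call:
step_arm:
  moves:
    - [45, 0, 0, 0, 0, 0, 0]
    - [45, 0, 0, 0, 0, 0, 0]
    - [45, 0, 0, 0, 0, 0, 0]
    - [45, 0, 0, 0, 0, 0, 0]
    - [45, 0, 0, 0, 0, 0, 0]

```text
time_s: 33.88
tool_pos: [0.5791, 0.2802, 0.0088]
ee_rot: [-0.0, 3.14, 0.001]
ft_force: [-0.1, -0.5, 1.6]
grip_width: 0.826
grip_force: 0.0
```

Call:
step_arm:
  moves:
    - [80, 0, 0, 0, 0, 0, 0]
    - [100, 0, 0, 0, 0, 0, 0]
    - [120, 0, 0, 0, 0, 0, 0]
    - [120, 0, 0, 0, 0, 0, 0]
    - [120, 0, 0, 0, 0, 0, 0]

```text
time_s: 34.3
tool_pos: [0.5787, 0.28, 0.0086]
ee_rot: [-0.0, 3.14, 0.001]
ft_force: [-1.0, -0.6, 5.1]
grip_width: 0.615
grip_force: 29.6
```

Call:
step_arm:
  moves:
    - [120, 0, 0, -1.5, 0, 0, 0]
    - [120, 0, 0, -4, 0, 0, 0]
    - [120, 0, 0, -7, 0, 0, 0]
    - [120, 0, 0, -10, 0, 0, 0]
    - [120, 0, -2, -12, 0, 0, 0]

```text
time_s: 34.72
tool_pos: [0.5793, 0.2627, 0.1305]
ee_rot: [-0.004, 3.138, 0.005]
ft_force: [0.8, -0.7, -1.0]
grip_width: 0.621
grip_force: 29.8
```

Call:
step_arm:
  moves:
    - [120, -1, -3, 0, 0, 0, 0]
    - [120, -2, -7, 0, 0, 0, 0]
    - [120, -3, -11, 0, 0, 0, 0]
    - [120, -4, -15, 0, 0, 0, 0]
    - [120, -5, -19, 0, 0, 0, 0]

```text
time_s: 35.13
tool_pos: [0.628, 0.0682, 0.1272]
ee_rot: [0.001, -3.141, -0.0]
ft_force: [0.6, -0.1, -0.1]
grip_width: 0.618
grip_force: 29.8
```

Call:
step_arm:
  moves:
    - [120, -1, -4, 0, 0, 0, 0]
    - [120, -2, -8, 0, 0, 0, 0]
    - [120, -2, -11, 2, 0, 0, 0]
    - [120, -2, -13, 4, 0, 0, 0]
    - [120, -2, -13.8, 6, 0, 0, 0]

```text
time_s: 35.55
tool_pos: [0.6484, -0.0719, 0.067]
ee_rot: [0.005, 3.141, -0.002]
ft_force: [-0.9, 1.4, -0.5]
grip_width: 0.617
grip_force: 29.8
```

Call:
step_arm:
  moves:
    - [120, 0, 0, 1, 0, 0, 0]
    - [120, 0, 0, 1, 0, 0, 0]
    - [120, 0, 0, 1, 0, 0, 0]
    - [120, 0, 0, 1, 0, 0, 0]
    - [120, 0, 0, 1, 0, 0, 0]

```text
time_s: 35.97
tool_pos: [0.6496, -0.0672, 0.0593]
ee_rot: [-0.003, 3.139, -0.0]
ft_force: [1.2, -0.8, -0.4]
grip_width: 0.621
grip_force: 29.8
```

Call:
step_arm:
  moves:
    - [120, 0, 0, 0, 0, 0, 0]
    - [120, 0, 0, 0, 0, 0, 0]
    - [120, 0, 0, 0, 0, 0, 0]
    - [120, 0, 0, 0, 0, 0, 0]
    - [120, 0, 0, 0, 0, 0, 0]

```text
time_s: 36.38
tool_pos: [0.6483, -0.0681, 0.0578]
ee_rot: [-0.001, 3.141, -0.0]
ft_force: [0.3, -0.2, -0.2]
grip_width: 0.618
grip_force: 29.8
```

```bash
python3 - <<'E'
from h import *
np.set_printoptions(precision=4,suppress=True)
i,P=grab("wrist");cv2.imwrite("pics/w11.png",i)
go([.649,-.067,.0155]);print(ctrl.observe()["tool_pos"])
for f in fruits(i,P,.072): print(*f[:3])
for c in blobs(i,(5,60,110),(22,200,255),250,6000):
    u=cen(c);print("pocket",u,ray(P,u,.007)[:2])
E
```

```text
shift cm [-0.08  0.12  4.21] turn [-0.  0.  0.]
[ 0.6482 -0.0682  0.0576]
[183.2 242. ] 5691.0 [ 0.6284 -0.1348]
[559.9 140.8] 6653.0 [0.5785 0.0408]
pocket [201.0424 382.4872] [ 0.8047 -0.174 ]
pocket [428.595  380.4393] [0.8021 0.0359]
pocket [292.2759 340.342 ] [ 0.7554 -0.0883]
pocket [481.3058 158.6203] [0.5976 0.0455]
pocket [482.0511 140.8993] [0.5857 0.0437]
pocket [319.097  124.4872] [ 0.575  -0.0657]
pocket [184.82   124.6792] [ 0.5751 -0.1543]
pocket [609.8512 203.6392] [0.6303 0.1445]
pocket [630.0493  49.601 ] [0.5313 0.1232]
pocket [507.6424  50.1429] [0.5315 0.0489]
pocket [452.1633  48.8073] [0.5308 0.015 ]
pocket [319.8439  15.5999] [ 0.5133 -0.0655]
pocket [168.065  15.585] [ 0.5132 -0.1548]
```

Call:
step_arm:
  moves:
    - [120, -0.1, 0.1, 1, 0, 0, 0]
    - [120, -0.1, 0.1, 2, 0, 0, 0]
    - [120, -0.1, 0.1, 2.8, 0, 0, 0]
    - [120, -0.1, 0.1, 3.3, 0, 0, 0]
    - [120, -0.1, 0.1, 3.6, 0, 0, 0]

```text
time_s: 36.85
tool_pos: [0.6478, -0.067, 0.0193]
ee_rot: [0.0, -3.138, -0.001]
ft_force: [-0.4, 1.0, -0.4]
grip_width: 0.617
grip_force: 29.8
```

Call:
step_arm:
  moves:
    - [120, 0, 0, 0, 0, 0, 0]
    - [120, 0, 0, 0, 0, 0, 0]
    - [120, 0, 0, 0, 0, 0, 0]
    - [120, 0, 0, 0, 0, 0, 0]
    - [120, 0, 0, 0, 0, 0, 0]

```text
time_s: 37.27
tool_pos: [0.6497, -0.0673, 0.0222]
ee_rot: [-0.0, 3.141, -0.0]
ft_force: [0.5, 0.1, -0.4]
grip_width: 0.622
grip_force: 29.8
```

Call:
step_arm:
  moves:
    - [120, 0, 0, 0.2, 0, 0, 0]
    - [120, 0, 0, 0.4, 0, 0, 0]
    - [120, 0, 0, 0.5, 0, 0, 0]
    - [120, 0, 0, 0.6, 0, 0, 0]
    - [120, 0, 0, 0.6, 0, 0, 0]

```text
time_s: 37.68
tool_pos: [0.6493, -0.067, 0.0156]
ee_rot: [0.0, -3.142, -0.001]
ft_force: [-0.5, 1.8, 0.5]
grip_width: 0.622
grip_force: 29.9
```

Call:
step_arm:
  moves:
    - [120, 0, 0, 0, 0, 0, 0]
    - [120, 0, 0, 0, 0, 0, 0]
    - [120, 0, 0, 0, 0, 0, 0]

```text
time_s: 37.93
tool_pos: [0.6492, -0.067, 0.0156]
ee_rot: [-0.0, 3.142, 0.0]
ft_force: [0.4, 1.5, 0.5]
grip_width: 0.622
grip_force: 29.9
```

Call:
step_arm:
  moves:
    - [80, 0, 0, 0, 0, 0, 0]
    - [60, 0, 0, 0, 0, 0, 0]
    - [45, 0, 0, 0, 0, 0, 0]
    - [45, 0, 0, 0, 0, 0, 0]
    - [45, 0, 0, 0, 0, 0, 0]

```text
time_s: 38.35
tool_pos: [0.6493, -0.0673, 0.0156]
ee_rot: [-0.0, 3.142, -0.0]
ft_force: [0.1, 0.3, 0.4]
grip_width: 0.829
grip_force: 0.0
```

Call:
step_arm:
  moves:
    - [45, 0, 0, -2, 0, 0, 0]
    - [45, 0, 0, -5, 0, 0, 0]
    - [45, 0, 0, -8, 0, 0, 0]
    - [45, 0, 1, -11, 0, 0, 0]
    - [45, 0, 4, -12, 0, 0, 0]

```text
time_s: 38.77
tool_pos: [0.6527, -0.0304, 0.1415]
ee_rot: [0.005, 3.133, -0.004]
ft_force: [1.8, 0.1, 0.4]
grip_width: 0.819
grip_force: 0.0
```

Call:
step_arm:
  moves:
    - [45, 1, 4, 0, 0, 0, 0]
    - [45, 2, 8, 0, 0, 0, 0]
    - [45, 3, 12, 0, 0, 0, 0]
    - [45, 4, 16, 0, 0, 0, 0]
    - [45, 5, 20, 0, 0, 0, 0]

```text
time_s: 39.18
tool_pos: [0.5985, 0.1744, 0.1358]
ee_rot: [0.0, 3.141, 0.0]
ft_force: [0.9, -0.6, -0.8]
grip_width: 0.824
grip_force: 0.0
```

Call:
step_arm:
  moves:
    - [45, 1, 4, 0, 0, 0, 0]
    - [45, 1.9, 8, 0, 0, 0, 0]
    - [45, 1.9, 12, 0, 0, 0, 0]
    - [45, 1.9, 16, 0, 0, 0, 0]
    - [45, 1.9, 19, 1, 0, 0, 0]

```text
time_s: 39.6
tool_pos: [0.581, 0.367, 0.1282]
ee_rot: [-0.003, 3.137, 0.005]
ft_force: [1.8, 0.5, 1.0]
grip_width: 0.828
grip_force: 0.0
```

Call:
step_arm:
  moves:
    - [45, 0, 0, 1.5, 0, 0, 0]
    - [45, 0, 0, 3, 0, 0, 0]
    - [45, 0, 0, 4, 0, 0, 0]
    - [45, 0, 0, 4, 0, 0, 0]
    - [45, 0, 0, 4, 0, 0, 0]

```text
time_s: 40.02
tool_pos: [0.5793, 0.3606, 0.0838]
ee_rot: [-0.002, -3.139, 0.003]
ft_force: [-0.2, -0.5, -0.7]
grip_width: 0.821
grip_force: 0.0
```

Call:
step_arm:
  moves:
    - [45, 0, 0, 0, 0, 0, 0]
    - [45, 0, 0, 0, 0, 0, 0]
    - [45, 0, 0, 0, 0, 0, 0]
    - [45, 0, 0, 0, 0, 0, 0]
    - [45, 0, 0, 0, 0, 0, 0]

```text
time_s: 40.43
tool_pos: [0.5806, 0.3628, 0.0864]
ee_rot: [0.0, 3.141, 0.001]
ft_force: [-0.7, 0.8, 0.3]
grip_width: 0.825
grip_force: 0.0
```

```bash
python3 - <<'E'
from h import *
np.set_printoptions(precision=4,suppress=True)
i,P=grab("wrist");cv2.imwrite("pics/w12.png",i)
print(ctrl.observe()["tool_pos"]);go([.580,.3628,.008])
for f in fruits(i,P): print(*f)
j,Q=grab("top");cv2.imwrite("pics/top3.png",j)
for c in blobs(j,(3,170,90),(15,255,255),60,600,5): print("top",cen(c).round(1),cv2.contourArea(c),ray(Q,cen(c),.03)[:2])
E
```

```text
[0.5805 0.3628 0.0862]
shift cm [ 0.05 -0.01  7.82] turn [ 0.     0.001 -0.   ]
[ 17.8 242.6] 1481.5 [0.5988 0.1245] [319.5 199.5] 256000 [0.5563 0.3655]
[314.5 220.9] 3593.0 [0.5803 0.362 ] [314.3 231.3] 838 [0.5801 0.3619]
[317.9 120. ] 4812.0 [0.505  0.3645] [318.  122.3] 1269 [0.5055 0.3644]
[305.2  17.8] 2691.5 [0.4441 0.3565] [298.    4.9] 177 [0.443  0.3532]
top [593.8 394.6] 121.5 [ 0.0277 -0.7625]
top [275.5 204.7] 89.5 [0.585  0.1405]
top [301.4 203.2] 82.5 [0.5887 0.062 ]
top [372.1 183.4] 177.5 [ 0.6472 -0.1544]
top [343.2 183.5] 173.0 [ 0.6478 -0.066 ]
```

Call:
step_arm:
  moves:
    - [45, 0, -0.1, 2.5, 0, 0, 0]
    - [45, 0, -0.1, 4.5, 0, 0, 0]
    - [45, 0, -0.1, 6, 0, 0, 0]
    - [45, 0, -0.1, 7.2, 0, 0, 0]
    - [45, 0, -0.1, 7.8, 0, 0, 0]

```text
time_s: 40.95
tool_pos: [0.5789, 0.3612, 0.0052]
ee_rot: [0.0, -3.139, 0.002]
ft_force: [-0.3, -0.1, 0.1]
grip_width: 0.825
grip_force: 0.0
```

Call:
step_arm:
  moves:
    - [45, 0, 0, 0, 0, 0, 0]
    - [45, 0, 0, 0, 0, 0, 0]
    - [45, 0, 0, 0, 0, 0, 0]
    - [45, 0, 0, 0, 0, 0, 0]
    - [45, 0, 0, 0, 0, 0, 0]

```text
time_s: 41.37
tool_pos: [0.581, 0.3623, 0.0089]
ee_rot: [-0.0, 3.14, 0.002]
ft_force: [0.6, 0.4, -0.0]
grip_width: 0.828
grip_force: 0.0
```

Call:
step_arm:
  moves:
    - [80, 0, 0, 0, 0, 0, 0]
    - [100, 0, 0, 0, 0, 0, 0]
    - [120, 0, 0, 0, 0, 0, 0]
    - [120, 0, 0, 0, 0, 0, 0]
    - [120, 0, 0, 0, 0, 0, 0]

```text
time_s: 41.78
tool_pos: [0.5808, 0.3621, 0.0086]
ee_rot: [-0.0, 3.14, 0.001]
ft_force: [-0.5, -0.1, 4.5]
grip_width: 0.616
grip_force: 29.9
```

Call:
step_arm:
  moves:
    - [120, 0, 0, -1.5, 0, 0, 0]
    - [120, 0, 0, -4, 0, 0, 0]
    - [120, 0, 0, -7, 0, 0, 0]
    - [120, 0, 0, -10, 0, 0, 0]
    - [120, 0, -2, -12, 0, 0, 0]

```text
time_s: 42.2
tool_pos: [0.5811, 0.345, 0.1314]
ee_rot: [-0.004, 3.138, 0.006]
ft_force: [1.1, -0.8, 0.3]
grip_width: 0.618
grip_force: 29.8
```

Call:
step_arm:
  moves:
    - [120, 0, -4, 0, 0, 0, 0]
    - [120, 0, -8, 0, 0, 0, 0]
    - [120, 0, -12, 0, 0, 0, 0]
    - [120, 0, -16, 0, 0, 0, 0]
    - [120, 0, -20, 0, 0, 0, 0]

```text
time_s: 42.62
tool_pos: [0.5795, 0.1401, 0.128]
ee_rot: [0.001, -3.142, 0.0]
ft_force: [0.4, -0.3, -1.1]
grip_width: 0.612
grip_force: 29.8
```

Call:
step_arm:
  moves:
    - [120, 0, -4, 0, 0, 0, 0]
    - [120, 0, -8, 0, 0, 0, 0]
    - [120, 0, -12, 0, 0, 0, 0]
    - [120, 0, -16, 0, 0, 0, 0]
    - [120, 0, -20, 0, 0, 0, 0]

```text
time_s: 43.03
tool_pos: [0.5795, -0.06, 0.128]
ee_rot: [0.0, -3.142, -0.0]
ft_force: [0.2, 1.1, -0.6]
grip_width: 0.616
grip_force: 29.8
```

Call:
step_arm:
  moves:
    - [120, 0, -4, 0, 0, 0, 0]
    - [120, 0.3, -7, 2, 0, 0, 0]
    - [120, 0.3, -9, 4, 0, 0, 0]
    - [120, 0.3, -9.7, 6, 0, 0, 0]
    - [120, 0.3, -9.7, 7, 0, 0, 0]

```text
time_s: 43.45
tool_pos: [0.5753, -0.157, 0.0554]
ee_rot: [-0.004, -3.138, -0.001]
ft_force: [-1.9, 0.1, -1.4]
grip_width: 0.62
grip_force: 29.8
```

Call:
step_arm:
  moves:
    - [120, 0, 0, 0, 0, 0, 0]
    - [120, 0, 0, 0, 0, 0, 0]
    - [120, 0, 0, 0, 0, 0, 0]
    - [120, 0, 0, 0, 0, 0, 0]
    - [120, 0, 0, 0, 0, 0, 0]

```text
time_s: 43.87
tool_pos: [0.5785, -0.1547, 0.0591]
ee_rot: [-0.002, 3.139, -0.001]
ft_force: [0.3, -0.7, -0.3]
grip_width: 0.618
grip_force: 29.8
```

Call:
step_arm:
  moves:
    - [120, 0, 0, 0, 0, 0, 0]
    - [120, 0, 0, 0, 0, 0, 0]
    - [120, 0, 0, 0, 0, 0, 0]
    - [120, 0, 0, 0, 0, 0, 0]
    - [120, 0, 0, 0, 0, 0, 0]

```text
time_s: 44.28
tool_pos: [0.5772, -0.1552, 0.0576]
ee_rot: [-0.0, 3.142, -0.0]
ft_force: [0.2, -0.2, -0.0]
grip_width: 0.616
grip_force: 29.8
```

```bash
python3 - <<'E'
from h import *
np.set_printoptions(precision=4,suppress=True)
i,P=grab("wrist");cv2.imwrite("pics/w13.png",i)
go([.577,-.155,.0155]);print(ctrl.observe()["tool_pos"])
for f in fruits(i,P,.072): print(*f[:3])
E
```

```text
shift cm [0.02 0.02 4.2 ] turn [-0. -0.  0.]
[ 0.5772 -0.1552  0.0575]
[295.5 334.8] 848.5 [ 0.6159 -0.1666]
[433.  297.5] 431.0 [ 0.5906 -0.0916]
[630.9 271.2] 582.0 [0.5743 0.0094]
```

Call:
step_arm:
  moves:
    - [120, 0, 0, 1, 0, 0, 0]
    - [120, 0, 0, 2, 0, 0, 0]
    - [120, 0, 0, 2.8, 0, 0, 0]
    - [120, 0, 0, 3.3, 0, 0, 0]
    - [120, 0, 0, 3.6, 0, 0, 0]

```text
time_s: 44.75
tool_pos: [0.5759, -0.1548, 0.0195]
ee_rot: [0.0, -3.139, -0.001]
ft_force: [-0.5, 0.4, -0.5]
grip_width: 0.615
grip_force: 29.8
```

Call:
step_arm:
  moves:
    - [120, 0, 0, 0, 0, 0, 0]
    - [120, 0, 0, 0, 0, 0, 0]
    - [120, 0, 0, 0, 0, 0, 0]
    - [120, 0, 0, 0, 0, 0, 0]
    - [120, 0, 0, 0, 0, 0, 0]

```text
time_s: 45.17
tool_pos: [0.5777, -0.1554, 0.0221]
ee_rot: [-0.0, 3.141, -0.0]
ft_force: [-0.1, -0.5, -1.0]
grip_width: 0.616
grip_force: 29.8
```

Call:
step_arm:
  moves:
    - [120, 0, 0, 0.2, 0, 0, 0]
    - [120, 0, 0, 0.4, 0, 0, 0]
    - [120, 0, 0, 0.5, 0, 0, 0]
    - [120, 0, 0, 0.6, 0, 0, 0]
    - [120, 0, 0, 0.6, 0, 0, 0]

```text
time_s: 45.58
tool_pos: [0.5772, -0.155, 0.0156]
ee_rot: [-0.0, -3.141, -0.001]
ft_force: [-0.5, 1.6, -0.4]
grip_width: 0.615
grip_force: 29.9
```

Call:
step_arm:
  moves:
    - [120, 0, 0, 0, 0, 0, 0]
    - [120, 0, 0, 0, 0, 0, 0]
    - [120, 0, 0, 0, 0, 0, 0]

```text
time_s: 45.83
tool_pos: [0.5772, -0.155, 0.0156]
ee_rot: [0.0, -3.142, -0.0]
ft_force: [-0.7, 1.2, 0.4]
grip_width: 0.616
grip_force: 29.9
```

Call:
step_arm:
  moves:
    - [80, 0, 0, 0, 0, 0, 0]
    - [60, 0, 0, 0, 0, 0, 0]
    - [45, 0, 0, 0, 0, 0, 0]
    - [45, 0, 0, 0, 0, 0, 0]
    - [45, 0, 0, 0, 0, 0, 0]

```text
time_s: 46.25
tool_pos: [0.5773, -0.1553, 0.0156]
ee_rot: [-0.0, 3.141, -0.0]
ft_force: [0.1, 0.4, -0.9]
grip_width: 0.824
grip_force: 0.0
```

Call:
step_arm:
  moves:
    - [45, 0, 0, -2, 0, 0, 0]
    - [45, 0, 0, -5, 0, 0, 0]
    - [45, 0, 0, -8, 0, 0, 0]
    - [45, 0, 1, -11, 0, 0, 0]
    - [45, 0, 4, -12, 0, 0, 0]

```text
time_s: 46.67
tool_pos: [0.5807, -0.1186, 0.1412]
ee_rot: [0.005, 3.133, -0.006]
ft_force: [1.4, 1.1, 0.9]
grip_width: 0.822
grip_force: 0.0
```

Call:
step_arm:
  moves:
    - [45, 1, 4, 0, 0, 0, 0]
    - [45, 2, 8, 0, 0, 0, 0]
    - [45, 3, 12, 0, 0, 0, 0]
    - [45, 4, 16, 0, 0, 0, 0]
    - [45, 5, 20, 0, 0, 0, 0]

```text
time_s: 47.08
tool_pos: [0.5265, 0.0863, 0.1358]
ee_rot: [0.001, 3.141, 0.0]
ft_force: [1.7, -0.2, -1.2]
grip_width: 0.825
grip_force: 0.0
```

Call:
step_arm:
  moves:
    - [45, 1, 4, 0, 0, 0, 0]
    - [45, 2.1, 8, 0, 0, 0, 0]
    - [45, 2.1, 12, 0, 0, 0, 0]
    - [45, 2.1, 16, 0, 0, 0, 0]
    - [45, 2.1, 20, 0, 0, 0, 0]

```text
time_s: 47.5
tool_pos: [0.5056, 0.2867, 0.1358]
ee_rot: [-0.001, 3.141, 0.0]
ft_force: [1.3, 0.5, -0.3]
grip_width: 0.82
grip_force: 0.0
```

Call:
step_arm:
  moves:
    - [45, 0, 4, 1, 0, 0, 0]
    - [45, 0, 7.5, 2.5, 0, 0, 0]
    - [45, 0, 7.9, 4, 0, 0, 0]
    - [45, 0, 7.9, 5, 0, 0, 0]
    - [45, 0, 7.9, 5, 0, 0, 0]

```text
time_s: 47.92
tool_pos: [0.5039, 0.3626, 0.0823]
ee_rot: [0.002, -3.137, 0.006]
ft_force: [-0.9, -0.9, 0.6]
grip_width: 0.824
grip_force: 0.0
```

Call:
step_arm:
  moves:
    - [45, 0, 0, 0, 0, 0, 0]
    - [45, 0, 0, 0, 0, 0, 0]
    - [45, 0, 0, 0, 0, 0, 0]
    - [45, 0, 0, 0, 0, 0, 0]
    - [45, 0, 0, 0, 0, 0, 0]

```text
time_s: 48.33
tool_pos: [0.5069, 0.3634, 0.0866]
ee_rot: [0.001, 3.14, 0.001]
ft_force: [-0.2, -0.0, -0.0]
grip_width: 0.822
grip_force: 0.0
```

Call:
step_arm:
  moves:
    - [45, 0, 0, 0, 0, 0, 0]
    - [45, 0, 0, 0, 0, 0, 0]
    - [45, 0, 0, 0, 0, 0, 0]

```text
time_s: 48.58
tool_pos: [0.5063, 0.3637, 0.0858]
ee_rot: [-0.0, 3.141, 0.0]
ft_force: [0.2, -0.6, -0.1]
grip_width: 0.822
grip_force: 0.0
```

```bash
python3 - <<'E'
from h import *
np.set_printoptions(precision=4,suppress=True)
i,P=grab("wrist");cv2.imwrite("pics/w14.png",i)
print(ctrl.observe()["tool_pos"]);go([.506,.3648,.008])
for f in fruits(i,P): print(*f)
j,Q=grab("top");cv2.imwrite("pics/top4.png",j)
for c in blobs(j,(3,170,90),(15,255,255),60,600,5): print("top",cen(c).round(1),cv2.contourArea(c),ray(Q,cen(c),.03)[:2])
E
```

```text
[0.5062 0.3638 0.0857]
shift cm [0.02 0.1  7.77] turn [0. 0. 0.]
[ 32.  321.7] 2470.0 [0.6021 0.1118] [319.5 199.5] 256000 [0.4817 0.3664]
[316.2 222.1] 3580.5 [0.5067 0.3643] [316.5 232.7] 831 [0.5065 0.3644]
[304.4 119.8] 4844.0 [0.4304 0.3561] [303.7 122.3] 1280 [0.4311 0.3564]
top [593.8 394.6] 121.5 [ 0.0277 -0.7625]
top [372.8 206.5] 175.5 [ 0.5756 -0.1542]
top [275.5 204.8] 91.5 [0.5847 0.1405]
top [301.5 203.3] 83.5 [0.5883 0.0619]
top [372.1 183.4] 176.5 [ 0.6472 -0.1546]
top [343.2 183.6] 172.0 [ 0.6477 -0.066 ]
```

Call:
step_arm:
  moves:
    - [45, 0, 0.05, 2.5, 0, 0, 0]
    - [45, 0, 0.05, 4.5, 0, 0, 0]
    - [45, 0, 0.05, 6, 0, 0, 0]
    - [45, 0, 0.05, 7.2, 0, 0, 0]
    - [45, 0, 0.05, 7.75, 0, 0, 0]

```text
time_s: 49.1
tool_pos: [0.5048, 0.3635, 0.0059]
ee_rot: [0.0, -3.139, 0.003]
ft_force: [0.2, -0.1, 0.3]
grip_width: 0.819
grip_force: 0.0
```

Call:
step_arm:
  moves:
    - [45, 0, 0, 0, 0, 0, 0]
    - [45, 0, 0, 0, 0, 0, 0]
    - [45, 0, 0, 0, 0, 0, 0]
    - [45, 0, 0, 0, 0, 0, 0]
    - [45, 0, 0, 0, 0, 0, 0]

```text
time_s: 49.52
tool_pos: [0.5069, 0.3648, 0.0093]
ee_rot: [-0.0, 3.14, 0.002]
ft_force: [-0.2, -0.4, 0.1]
grip_width: 0.823
grip_force: 0.0
```

Call:
step_arm:
  moves:
    - [80, 0, 0, 0, 0, 0, 0]
    - [100, 0, 0, 0, 0, 0, 0]
    - [120, 0, 0, 0, 0, 0, 0]
    - [120, 0, 0, 0, 0, 0, 0]
    - [120, 0, 0, 0, 0, 0, 0]

```text
time_s: 49.93
tool_pos: [0.5067, 0.3647, 0.0091]
ee_rot: [-0.0, 3.14, 0.001]
ft_force: [-0.8, -0.3, 5.6]
grip_width: 0.617
grip_force: 29.7
```

Call:
step_arm:
  moves:
    - [120, 0, 0, -1.5, 0, 0, 0]
    - [120, 0, 0, -4, 0, 0, 0]
    - [120, 0, 0, -7, 0, 0, 0]
    - [120, 0, 0, -10, 0, 0, 0]
    - [120, 0, -2, -12, 0, 0, 0]

```text
time_s: 50.35
tool_pos: [0.5073, 0.3473, 0.131]
ee_rot: [-0.003, 3.138, 0.006]
ft_force: [1.6, 0.6, -0.3]
grip_width: 0.615
grip_force: 29.8
```

Call:
step_arm:
  moves:
    - [120, -1, -4, 0, 0, 0, 0]
    - [120, -2, -8, 0, 0, 0, 0]
    - [120, -3, -12, 0, 0, 0, 0]
    - [120, -4, -16, 0, 0, 0, 0]
    - [120, -5, -20, 0, 0, 0, 0]

```text
time_s: 50.77
tool_pos: [0.5559, 0.1425, 0.1277]
ee_rot: [0.001, -3.141, 0.0]
ft_force: [0.4, 0.7, -0.5]
grip_width: 0.614
grip_force: 29.8
```

Call:
step_arm:
  moves:
    - [120, -1, -4, 0, 0, 0, 0]
    - [120, -2, -8, 0, 0, 0, 0]
    - [120, -2.1, -12, 0, 0, 0, 0]
    - [120, -2.1, -16, 0, 0, 0, 0]
    - [120, -2.1, -19, 0, 0, 0, 0]

```text
time_s: 51.18
tool_pos: [0.5767, -0.0488, 0.1276]
ee_rot: [-0.001, -3.141, 0.001]
ft_force: [-0.2, -0.0, -0.7]
grip_width: 0.618
grip_force: 29.8
```

Call:
step_arm:
  moves:
    - [120, 0, -1.5, 1, 0, 0, 0]
    - [120, 0, -2.1, 3, 0, 0, 0]
    - [120, 0, -2.1, 5, 0, 0, 0]
    - [120, 0, -2.1, 6.5, 0, 0, 0]
    - [120, 0, -2.1, 7, 0, 0, 0]

```text
time_s: 51.6
tool_pos: [0.5744, -0.0668, 0.0546]
ee_rot: [-0.001, -3.136, -0.001]
ft_force: [-1.0, 0.0, -1.9]
grip_width: 0.617
grip_force: 29.8
```

Call:
step_arm:
  moves:
    - [120, 0, 0, 0, 0, 0, 0]
    - [120, 0, 0, 0, 0, 0, 0]
    - [120, 0, 0, 0, 0, 0, 0]
    - [120, 0, 0, 0, 0, 0, 0]
    - [120, 0, 0, 0, 0, 0, 0]

```text
time_s: 52.02
tool_pos: [0.5782, -0.0667, 0.0593]
ee_rot: [-0.001, 3.139, -0.001]
ft_force: [-0.4, 0.8, -1.1]
grip_width: 0.621
grip_force: 29.8
```

Call:
step_arm:
  moves:
    - [120, 0, 0, 0, 0, 0, 0]
    - [120, 0, 0, 0, 0, 0, 0]
    - [120, 0, 0, 0, 0, 0, 0]
    - [120, 0, 0, 0, 0, 0, 0]
    - [120, 0, 0, 0, 0, 0, 0]

```text
time_s: 52.43
tool_pos: [0.5772, -0.0667, 0.0581]
ee_rot: [0.0, -3.142, 0.0]
ft_force: [-0.3, -0.4, -1.1]
grip_width: 0.613
grip_force: 29.8
```

```bash
python3 - <<'E'
from h import *
print(ctrl.observe()["tool_pos"]);go([.577,-.067,.0155])
E
```

```text
[ 0.57719848 -0.06668691  0.05808616]
shift cm [ 0.02 -0.03  4.26] turn [-0. -0.  0.]
```

Call:
step_arm:
  moves:
    - [120, 0, 0, 1, 0, 0, 0]
    - [120, 0, 0, 2, 0, 0, 0]
    - [120, 0, 0, 2.8, 0, 0, 0]
    - [120, 0, 0, 3.3, 0, 0, 0]
    - [120, 0, 0, 3.6, 0, 0, 0]

```text
time_s: 52.85
tool_pos: [0.5758, -0.0665, 0.0201]
ee_rot: [0.0, -3.139, -0.001]
ft_force: [-0.2, 0.2, -0.4]
grip_width: 0.616
grip_force: 29.8
```

Call:
step_arm:
  moves:
    - [120, 0, 0, 0, 0, 0, 0]
    - [120, 0, 0, 0, 0, 0, 0]
    - [120, 0, 0, 0, 0, 0, 0]
    - [120, 0, 0, 0, 0, 0, 0]
    - [120, 0, 0, 0, 0, 0, 0]

```text
time_s: 53.27
tool_pos: [0.5777, -0.0668, 0.0226]
ee_rot: [-0.0, 3.141, -0.0]
ft_force: [0.5, 0.1, -1.5]
grip_width: 0.619
grip_force: 29.8
```

Call:
step_arm:
  moves:
    - [120, 0, 0, 0.2, 0, 0, 0]
    - [120, 0, 0, 0.4, 0, 0, 0]
    - [120, 0, 0, 0.5, 0, 0, 0]
    - [120, 0, 0, 0.6, 0, 0, 0]
    - [120, 0, 0, 0.6, 0, 0, 0]

```text
time_s: 53.68
tool_pos: [0.577, -0.0665, 0.0159]
ee_rot: [0.0, -3.141, -0.0]
ft_force: [-1.1, 2.0, 1.1]
grip_width: 0.616
grip_force: 29.9
```

Call:
step_arm:
  moves:
    - [120, 0, 0, 0, 0, 0, 0]
    - [120, 0, 0, 0, 0, 0, 0]
    - [120, 0, 0, 0, 0, 0, 0]

```text
time_s: 53.93
tool_pos: [0.577, -0.0666, 0.0159]
ee_rot: [0.0, -3.141, -0.0]
ft_force: [-0.1, 0.5, -0.2]
grip_width: 0.613
grip_force: 29.8
```

Call:
step_arm:
  moves:
    - [80, 0, 0, 0, 0, 0, 0]
    - [60, 0, 0, 0, 0, 0, 0]
    - [45, 0, 0, 0, 0, 0, 0]
    - [45, 0, 0, 0, 0, 0, 0]
    - [45, 0, 0, 0, 0, 0, 0]

```text
time_s: 54.35
tool_pos: [0.5774, -0.0668, 0.0162]
ee_rot: [-0.0, 3.141, -0.0]
ft_force: [-0.0, -1.0, -0.3]
grip_width: 0.825
grip_force: 0.0
```

Call:
step_arm:
  moves:
    - [45, 0, 0, -2, 0, 0, 0]
    - [45, 0, 0, -5, 0, 0, 0]
    - [45, 0, 0, -8, 0, 0, 0]
    - [45, 0, 1, -11, 0, 0, 0]
    - [45, 0, 4, -12, 0, 0, 0]

```text
time_s: 54.77
tool_pos: [0.5807, -0.0294, 0.1416]
ee_rot: [0.005, 3.133, -0.004]
ft_force: [1.0, 0.2, 0.9]
grip_width: 0.822
grip_force: 0.0
```

Call:
step_arm:
  moves:
    - [45, 1.5, 3.5, 0, 0, 0, 0]
    - [45, 3, 7, 0, 0, 0, 0]
    - [45, 4.5, 11, 0, 0, 0, 0]
    - [45, 6, 15, 0, 0, 0, 0]
    - [45, 7.5, 18.5, 0, 0, 0, 0]

```text
time_s: 55.18
tool_pos: [0.5015, 0.1599, 0.1364]
ee_rot: [0.001, 3.141, 0.001]
ft_force: [0.5, -0.0, 0.4]
grip_width: 0.822
grip_force: 0.0
```

Call:
step_arm:
  moves:
    - [45, 1.5, 3.5, 0, 0, 0, 0]
    - [45, 3, 7, 0, 0, 0, 0]
    - [45, 4.5, 11, 0, 0, 0, 0]
    - [45, 6, 15, 0, 0, 0, 0]
    - [45, 7.1, 18.5, 0, 0, 0, 0]

```text
time_s: 55.6
tool_pos: [0.4298, 0.3451, 0.1363]
ee_rot: [-0.001, 3.141, 0.001]
ft_force: [0.1, 0.7, 0.1]
grip_width: 0.826
grip_force: 0.0
```

Call:
step_arm:
  moves:
    - [45, 0, 1.4, 1, 0, 0, 0]
    - [45, 0, 1.4, 2.5, 0, 0, 0]
    - [45, 0, 1.4, 4, 0, 0, 0]
    - [45, 0, 1.4, 5, 0, 0, 0]
    - [45, 0, 1.4, 5, 0, 0, 0]

```text
time_s: 56.02
tool_pos: [0.4292, 0.356, 0.0833]
ee_rot: [0.001, -3.138, 0.005]
ft_force: [-0.5, -0.9, -0.1]
grip_width: 0.819
grip_force: 0.0
```

Call:
step_arm:
  moves:
    - [45, 0, 0, 0, 0, 0, 0]
    - [45, 0, 0, 0, 0, 0, 0]
    - [45, 0, 0, 0, 0, 0, 0]
    - [45, 0, 0, 0, 0, 0, 0]
    - [45, 0, 0, 0, 0, 0, 0]

```text
time_s: 56.43
tool_pos: [0.4318, 0.3574, 0.087]
ee_rot: [0.0, 3.14, 0.002]
ft_force: [-0.3, 0.7, -0.5]
grip_width: 0.823
grip_force: 0.0
```

Call:
step_arm:
  moves:
    - [45, 0, 0, 0, 0, 0, 0]
    - [45, 0, 0, 0, 0, 0, 0]
    - [45, 0, 0, 0, 0, 0, 0]

```text
time_s: 56.68
tool_pos: [0.4312, 0.3573, 0.0862]
ee_rot: [-0.0, 3.141, 0.0]
ft_force: [0.6, -0.6, -0.3]
grip_width: 0.822
grip_force: 0.0
```

```bash
python3 - <<'E'
from h import *
np.set_printoptions(precision=4,suppress=True)
i,P=grab("wrist");cv2.imwrite("pics/w16.png",i)
print(ctrl.observe()["tool_pos"]);go([.4313,.3568,.0085])
for f in fruits(i,P): print(*f)
j,Q=grab("top");cv2.imwrite("pics/top5.png",j)
for c in blobs(j,(3,170,90),(15,255,255),60,600,5): print("top",cen(c).round(1),cv2.contourArea(c),ray(Q,cen(c),.03)[:2])
E
```

```text
[0.4312 0.3573 0.0862]
shift cm [-0.01 -0.05  7.77] turn [0. 0. 0.]
[314.3 222.5] 3551.0 [0.4321 0.3563] [314.4 233.2] 819 [0.432  0.3564]
top [593.8 394.5] 122.5 [ 0.0279 -0.7626]
top [343.7 207. ] 175.5 [ 0.5754 -0.0658]
top [372.8 206.5] 177.0 [ 0.5758 -0.1541]
top [275.5 204.8] 88.5 [0.5848 0.1405]
top [301.5 203.3] 84.5 [0.5884 0.0618]
top [372.1 183.3] 174.5 [ 0.6473 -0.1544]
top [343.1 183.7] 174.0 [ 0.6475 -0.066 ]
```

Call:
step_arm:
  moves:
    - [45, -0.05, -0.1, 2.5, 0, 0, 0]
    - [45, -0.05, -0.1, 4.5, 0, 0, 0]
    - [45, -0.05, -0.1, 6, 0, 0, 0]
    - [45, -0.05, -0.1, 7.2, 0, 0, 0]
    - [45, -0.05, -0.1, 7.8, 0, 0, 0]

```text
time_s: 57.2
tool_pos: [0.4305, 0.3554, 0.0061]
ee_rot: [0.0, -3.139, 0.003]
ft_force: [-0.2, 0.2, 0.0]
grip_width: 0.823
grip_force: 0.0
```

Call:
step_arm:
  moves:
    - [45, 0, 0, 0, 0, 0, 0]
    - [45, 0, 0, 0, 0, 0, 0]
    - [45, 0, 0, 0, 0, 0, 0]
    - [45, 0, 0, 0, 0, 0, 0]
    - [45, 0, 0, 0, 0, 0, 0]

```text
time_s: 57.62
tool_pos: [0.4324, 0.3569, 0.0091]
ee_rot: [-0.0, 3.14, 0.002]
ft_force: [-0.6, -0.3, -0.6]
grip_width: 0.821
grip_force: 0.0
```

Call:
step_arm:
  moves:
    - [80, 0, 0, 0, 0, 0, 0]
    - [100, 0, 0, 0, 0, 0, 0]
    - [120, 0, 0, 0, 0, 0, 0]
    - [120, 0, 0, 0, 0, 0, 0]
    - [120, 0, 0, 0, 0, 0, 0]

```text
time_s: 58.03
tool_pos: [0.4321, 0.3566, 0.009]
ee_rot: [-0.0, 3.141, 0.001]
ft_force: [-1.5, -0.6, 5.2]
grip_width: 0.615
grip_force: 29.3
```

Call:
step_arm:
  moves:
    - [120, 0, 0, -1.5, 0, 0, 0]
    - [120, 0, 0, -4, 0, 0, 0]
    - [120, 0, 0, -7, 0, 0, 0]
    - [120, 0, 0, -10, 0, 0, 0]
    - [120, 0, -2, -12, 0, 0, 0]

```text
time_s: 58.45
tool_pos: [0.4331, 0.3392, 0.1313]
ee_rot: [-0.003, 3.138, 0.007]
ft_force: [1.6, 1.3, -0.6]
grip_width: 0.617
grip_force: 29.9
```

Call:
step_arm:
  moves:
    - [120, -1, -4, 0, 0, 0, 0]
    - [120, -2, -8, 0, 0, 0, 0]
    - [120, -3, -12, 0, 0, 0, 0]
    - [120, -4, -16, 0, 0, 0, 0]
    - [120, -5, -20, 0, 0, 0, 0]

```text
time_s: 58.87
tool_pos: [0.4815, 0.1345, 0.128]
ee_rot: [-0.001, 3.141, 0.0]
ft_force: [1.4, -0.4, -0.6]
grip_width: 0.618
grip_force: 29.9
```

Call:
step_arm:
  moves:
    - [120, -1, -4, 0, 0, 0, 0]
    - [120, -2, -8, 0, 0, 0, 0]
    - [120, -2.3, -12, 0, 0, 0, 0]
    - [120, -2.3, -16, 0, 0, 0, 0]
    - [120, -2.3, -20, 0, 0, 0, 0]

```text
time_s: 59.28
tool_pos: [0.5044, -0.0657, 0.1279]
ee_rot: [-0.0, 3.141, -0.0]
ft_force: [0.6, 0.7, -1.1]
grip_width: 0.623
grip_force: 29.9
```

Call:
step_arm:
  moves:
    - [120, 0, -4, 0, 0, 0, 0]
    - [120, 0, -7, 2, 0, 0, 0]
    - [120, 0, -9, 4, 0, 0, 0]
    - [120, 0, -9.2, 6, 0, 0, 0]
    - [120, 0, -9.2, 7, 0, 0, 0]

```text
time_s: 59.7
tool_pos: [0.5028, -0.1568, 0.0555]
ee_rot: [-0.004, -3.138, -0.002]
ft_force: [-1.4, 0.9, -0.2]
grip_width: 0.618
grip_force: 29.9
```

Call:
step_arm:
  moves:
    - [120, 0, 0, 0, 0, 0, 0]
    - [120, 0, 0, 0, 0, 0, 0]
    - [120, 0, 0, 0, 0, 0, 0]
    - [120, 0, 0, 0, 0, 0, 0]
    - [120, 0, 0, 0, 0, 0, 0]

```text
time_s: 60.12
tool_pos: [0.5059, -0.1554, 0.0594]
ee_rot: [-0.002, 3.139, -0.001]
ft_force: [0.2, 0.2, -1.4]
grip_width: 0.62
grip_force: 29.9
```

Call:
step_arm:
  moves:
    - [120, 0, 0, 0, 0, 0, 0]
    - [120, 0, 0, 0, 0, 0, 0]
    - [120, 0, 0, 0, 0, 0, 0]
    - [120, 0, 0, 0, 0, 0, 0]
    - [120, 0, 0, 0, 0, 0, 0]

```text
time_s: 60.53
tool_pos: [0.5048, -0.1557, 0.0581]
ee_rot: [-0.0, 3.141, -0.0]
ft_force: [0.4, -0.1, -0.5]
grip_width: 0.615
grip_force: 29.9
```

```bash
python3 - <<'E'
from h import *
print(ctrl.observe()["tool_pos"]);go([.505,-.155,.0155])
E
```

```text
[ 0.50475781 -0.15572138  0.05811773]
shift cm [-0.02  0.07  4.26] turn [-0.  0.  0.]
```

Call:
step_arm:
  moves:
    - [120, 0, 0, 1, 0, 0, 0]
    - [120, 0, 0, 2, 0, 0, 0]
    - [120, 0, 0, 2.8, 0, 0, 0]
    - [120, 0, 0, 3.3, 0, 0, 0]
    - [120, 0, 0, 3.6, 0, 0, 0]

```text
time_s: 60.95
tool_pos: [0.5034, -0.1553, 0.0202]
ee_rot: [0.0, -3.139, -0.002]
ft_force: [-0.1, -0.4, -1.6]
grip_width: 0.618
grip_force: 29.9
```

Call:
step_arm:
  moves:
    - [120, 0, 0, 0, 0, 0, 0]
    - [120, 0, 0, 0, 0, 0, 0]
    - [120, 0, 0, 0, 0, 0, 0]
    - [120, 0, 0, 0, 0, 0, 0]
    - [120, 0, 0, 0, 0, 0, 0]

```text
time_s: 61.37
tool_pos: [0.5052, -0.1559, 0.0225]
ee_rot: [-0.0, 3.141, -0.001]
ft_force: [0.3, -0.3, -1.1]
grip_width: 0.611
grip_force: 29.9
```

Call:
step_arm:
  moves:
    - [120, 0, 0, 0.2, 0, 0, 0]
    - [120, 0, 0, 0.4, 0, 0, 0]
    - [120, 0, 0, 0.5, 0, 0, 0]
    - [120, 0, 0, 0.6, 0, 0, 0]
    - [120, 0, 0, 0.6, 0, 0, 0]

```text
time_s: 61.78
tool_pos: [0.5048, -0.1555, 0.0164]
ee_rot: [-0.0, -3.141, -0.001]
ft_force: [-1.3, 2.7, 2.7]
grip_width: 0.618
grip_force: 30.2
```

Call:
step_arm:
  moves:
    - [120, 0, 0, 0, 0, 0, 0]
    - [120, 0, 0, 0, 0, 0, 0]
    - [120, 0, 0, 0, 0, 0, 0]

```text
time_s: 62.03
tool_pos: [0.5048, -0.1555, 0.0163]
ee_rot: [-0.0, 3.142, 0.001]
ft_force: [-1.9, 2.5, 4.8]
grip_width: 0.615
grip_force: 30.4
```

Contact made. Release, rise clear, and check the whole display.

Call:
step_arm:
  moves:
    - [80, 0, 0, 0, 0, 0, 0]
    - [60, 0, 0, 0, 0, 0, 0]
    - [45, 0, 0, 0, 0, 0, 0]
    - [45, 0, 0, 0, 0, 0, 0]
    - [45, 0, 0, 0, 0, 0, 0]

```text
time_s: 62.45
tool_pos: [0.5047, -0.1559, 0.0159]
ee_rot: [0.0, -3.141, 0.0]
ft_force: [0.4, -0.1, 0.1]
grip_width: 0.823
grip_force: 0.0
```

Call:
step_arm:
  moves:
    - [45, 0, 0, -2, 0, 0, 0]
    - [45, 0, 0, -5, 0, 0, 0]
    - [45, 0, 0, -9, 0, 0, 0]
    - [45, 2, 2, -13, 0, 0, 0]
    - [45, 4, 4, -17, 0, 0, 0]

```text
time_s: 62.87
tool_pos: [0.4711, -0.1221, 0.176]
ee_rot: [0.002, 3.141, -0.001]
ft_force: [1.4, -0.3, -0.9]
grip_width: 0.825
grip_force: 0.0
```

Call:
step_arm:
  moves:
    - [45, 2, 4, -3, 0, 0, 0]
    - [45, 4, 8, -5, 0, 0, 0]
    - [45, 4, 12, -5, 0, 0, 0]
    - [45, 4, 12, -5, 0, 0, 0]
    - [45, 4, 12, -5, 0, 0, 0]

```text
time_s: 63.28
tool_pos: [0.4306, 0.0009, 0.2255]
ee_rot: [-0.006, 3.138, 0.001]
ft_force: [0.3, -1.0, 0.7]
grip_width: 0.823
grip_force: 0.0
```

Call:
step_arm:
  moves:
    - [45, 0, 0, 0, 0, 0, 0]
    - [45, 0, 0, 0, 0, 0, 0]
    - [45, 0, 0, 0, 0, 0, 0]
    - [45, 0, 0, 0, 0, 0, 0]
    - [45, 0, 0, 0, 0, 0, 0]

```text
time_s: 63.7
tool_pos: [0.4307, -0.0026, 0.2235]
ee_rot: [-0.002, -3.14, 0.0]
ft_force: [-0.1, 0.1, -0.7]
grip_width: 0.825
grip_force: 0.0
```

Call:
step_arm:
  moves:
    - [45, 0, 0, 0, 0, 0, 0]
    - [45, 0, 0, 0, 0, 0, 0]
    - [45, 0, 0, 0, 0, 0, 0]
    - [45, 0, 0, 0, 0, 0, 0]
    - [45, 0, 0, 0, 0, 0, 0]

```text
time_s: 64.12
tool_pos: [0.4307, -0.0018, 0.2241]
ee_rot: [0.0, -3.142, -0.0]
ft_force: [0.1, 0.0, 0.3]
grip_width: 0.821
grip_force: 0.0
```

```bash
python3 - <<'E'
from h import *
np.set_printoptions(precision=4,suppress=True)
i,P=grab("wrist");cv2.imwrite("pics/w17.png",i)
print(ctrl.observe()["tool_pos"])
for f in fruits(i,P,.030): print(*f[:3],ray(P,f[3],.050)[:2])
E
```

```text
[ 0.4307 -0.0017  0.2241]
[271.8 324.3] 920.5 [ 0.6491 -0.0663] [ 0.6489 -0.0641]
[268.7 281.4] 971.0 [ 0.5754 -0.0669] [ 0.5755 -0.0641]
[201.  277.2] 564.0 [ 0.5685 -0.16  ] [ 0.5678 -0.1541]
[198.4 234.5] 1169.0 [ 0.5038 -0.1548] [ 0.5038 -0.1521]
```

View pics/w17.png

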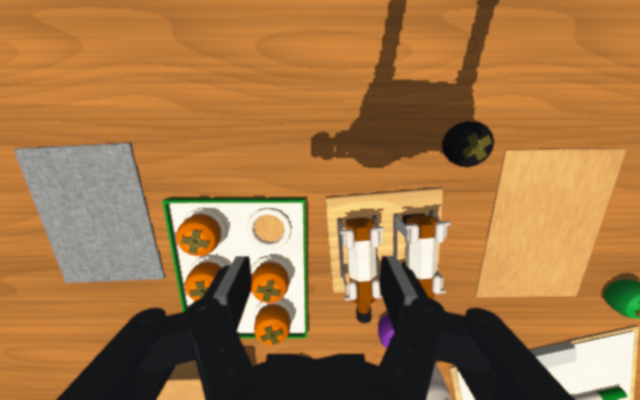

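Both bottles sit in the clips at (363,250) and (420,245). Four fruits are visible upright in their pockets at (198,235), (203,283), (269,283) and (272,326), and both mats are empty. The fifth fruit is hidden behind the finger, so I'll check it with the top camera and hand in only if all five read centred.

```bash
python3 - <<'E'
from h import *
from station import finish_job
j,Q=grab("top")
pk=[(x,y) for x in(.505,.577,.649) for y in(-.1555,-.0675)]
n=set()
for c in blobs(j,(3,170,90),(15,255,255),60,600,5):
    p=ray(Q,cen(c),.03)[:2];d=[np.hypot(*(p-q)) for q in pk];k=int(np.argmin(d))
    if d[k]<.008:n.add(k);print(k,p.round(4),d[k].round(4))
if len(n)==5: print(finish_job())
E
```

```text
0 [ 0.5035 -0.1554] 0.0015
3 [ 0.5754 -0.0658] 0.0023
2 [ 0.5758 -0.1541] 0.0019
4 [ 0.6472 -0.1543] 0.0022
5 [ 0.6474 -0.0659] 0.0023
the job is handed in; nothing more can be done
None
```

The job is handed in: both bottles are snapped home in the clips, and all five persimmons stand in their own pockets, each measured within about 2.5 mm of centre; the hand-in returned no verdict.

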